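# Fit the sample wheel on the analyser and index it to the reader

## Robot

A 7-joint arm with a two-finger parallel gripper is mounted at the origin on the work surface. World frame = base frame: x ahead of the robot, y to its left, z up, the work surface at z = 0. Lengths are in m, angles in rad, forces in N, time in s.
With the tool pointing down it reaches from about 0.4 to 0.85 m from the base axis. Payload 4.5 kg.
Tool frame: the origin (TCP) lies on the centre line of the jaws, within the pads' length; the fingertips stand 14 mm ahead of it and the grasp point (between the pads) lies 5 mm behind it (r.tcp_to_tips is the z of the fingertips in the tool frame, in m); z points along the fingers, y is the direction in which the jaws open and shut (so a half turn about z gives the same grasp; the last joint's range is limited). The gripper opens to 88 mm and grips with 3 to 60 N. Pads are 18 mm wide; open, the fingers measure 123 mm over their backs; the gripper's body (75 mm by 187 mm) begins 45 mm behind the grasp point.
Start: joints at [-1.111, 0.689, -0.195, 1.565, 0.157, 0.902, -0.215], TCP at [0.258, 0.569, 0.216] pointing down, gripper open.
Joint ranges: [-3.01, 3.01], [-0.46, 2.08], [-1.47, 1.51], [0.13, 2.56], [-1, 4.14], [0.04, 2.09], [-2.66, 2.66]. Speed limits (rad/s): [2.57, 2.57, 3.14, 3.14, 3.14, 3.14, 3.14].

## Interface

Orientations are given as a unit quaternion [x, y, z, w].
In Python, from plant import r, viewer gives the robot as it stands.
- The arm moves only by the shell command python3 -m inch 'ROWS' [FORCE]. ROWS is JSON, a list of rows, each a list of 3 entries, a list of its own where there are three numbers: the closure, from 0 (fully open) to 1 (shut), then the shift along the tool's x, y, z in cm, then the turn about the tool's z in degrees. In form: [[fingers, [x, y, z], yaw], ...]. A call has 1 to 20 rows; each row is the pose to reach, as a shift and turn from the pose commanded when the call began, along the tool's axes at that moment; what a row does not reach only later rows make up. A row lasts 1/10 s, in which the tool goes at most 50 mm and 8.59 degrees, less where a joint would pass 70% of its speed; a pose out of reach is approached as far as the arm can. A call with a gripper value outside its range is refused whole. The fingers move at their own pace and stop on an object; FORCE is the grip in N (left out, the last holds). Time passes only in rows, so rows that repeat a pose let the fingers close. It gives the time, the measured TCP pose, the force and the opening at its end, in the units of the state.
- r.get_state(): the state, without advancing time (a new reading comes with each control period).
- viewer.snapshot(name): name is "scene" or "top" or "wrist"; returns the picture (420x560x3 uint8, red, green, blue); there is no depth.
- viewer.camera_params(name): a dict with "intrinsics" (3x3 intrinsics, pixels), "world_to_cam" (4x4, takes a point from world to camera coordinates). Camera axes: x right, y up, looking along -z (the intrinsics and any distortion apply to the point x, -y, -z); pixel columns grow to the right and rows downward; lengths in m; the calibration is good to about 2 mm. The wrist camera is an equidistant fisheye: a pixel r from the principal point sees the ray r / f radians off the axis. A picture is of the moment at which its call begins: read the wrist's pose just before it. camera_params takes no time and is no camera call; for the wrist camera it gives the pose at the moment of the call.
- r.finish_job(): hands the job in, once; it reports no verdict.
Trained networks look in the newest picture that a camera, given by its name, has taken for a name from the list of things; names that differ only in an ending like _2 or _b are one class to them, and where a whole thing is asked for, a point or a joint stands for the part that bears it (a point fixed in the world has none). Each returns a list of dicts, best first, with "p" (0 to 1); they miss things now and then, are a little off and sometimes report something else, mostly with a low value. They report only what shows in the picture. A call takes as long as a camera call.
- viewer.outline_of(camera, name): "pixels" (420x560 bool, what is visible of it) and "bbox" ([left, top, width, height] in pixels, round what is visible of it).
The state is a dict: "clock": time; "q": joint angles; "qd": joint speeds; "joint_torque": joint torques, N m; "tool_pos": TCP position; "eef_rot": TCP orientation; "contact_force": force on the tool from outside, world axes, zero at the start; "moment": the same for the moment, N m; "opening": opening from 0.0 (shut) to 1.0 (fully open).
Only numpy, scipy, OpenCV 4.12 (cv2) and the standard library are available. Lean on these libraries where they do the work, as an engineer would, in place of code of your own. Each camera call takes 0.05 s, during which the arm holds its last target.

## Task

Draw the sample wheel out from under the glass shelf until the whole wheel stands clear on the open bench, and let go of it. Then take it up again (its black centre grip is made for that), keep it upright, turn it until its keyway lines up with the orange key of the analyser's turntable, and fit it fully down on the spindle. Once it is on, index the turntable counter-clockwise until the yellow sleeve rests in the stop in front of the red reader window; leave the other things on the bench and shelf where they are.

Things in the scene. Friction and masses are not known exactly. Their poses are not given: they have to be found in the camera images.
- wheel_grip (a point): Loose sample wheel (0.45 kg): teal disc, ten upright sleeves, black upright grip plate on its centre. Point: on the wheel's axis, 94 mm above its underside, in the plate. z up, x towards the yellow sleeve. The plate is 50 mm long along x, 16 mm thick along y, from 55 to 108 mm above the underside. It starts flat on the bench, axis 11 to 24 mm inside the shelf's front edge.
- wheel_base (a point): Centre of the wheel's underside; axes as wheel_grip. Disc 192 mm across, 8 mm thick; boss 80 mm across up to 24 mm; column 42 mm across up to 55 mm. In the underside a 28 mm bore, 47 mm deep, and one keyway 12 mm wide from the bore towards x (below the yellow sleeve), 24 mm deep.
- place1 (a point): Centre of the yellow sleeve's open top: 82 mm from the wheel's axis along its x, 75 mm above the underside. The nine white sleeves are alike, on the same circle every 36 degrees (0.628 rad). Each is 20 mm across, from 8 to 75 mm above the underside, 30 mm free to its neighbours, and can be pinched from above to pull the wheel.
- hub (a joint): Turntable angle in rad, counter-clockwise from above positive; 0 is where the wheel, once keyed on, has its yellow sleeve in front of the reader window. The turntable has ten spring stops, one every 0.628 rad, and clicks into the nearest when left alone; it takes about 0.2 N m to leave a stop. It starts one or two stops short of the reader (about -0.63 or -1.26).
- hub_top (a point): Centre of the spindle's top. Steel spindle 26 mm across, tapered top, 42 mm high above an aluminium platter 100 mm across; an orange key 10 mm wide stands on the platter, to 33 mm from the axis, 20 mm high, bevelled top. Axes turn with the turntable: z up, x along the key. The wheel goes on only with its x (yellow sleeve) over this x (key); play about 1 mm and 3 degrees.
- hub_seat (a point): Centre of the platter's top, 92 mm above the bench, where the seated wheel's underside rests; axes as hub_top. The cream analyser's deck round it is 280 x 252 mm, 83 mm high; on the reader's side, from 126 mm off the axis, stands its block, 205 mm high, with a parked probe arm up to 251 mm.
- reader_spot (a point): Fixed point of the analyser in front of the red reader window: where the centre of the yellow sleeve's top belongs, 82 mm from the spindle axis. The window is 41 mm beyond, in this frame's y direction.
- riser_edge (a point): Middle of the front edge of the glass shelf (400 mm long, 260 mm deep, clear glass on white tubes, underside of its front tube 125 mm and glass top 138 mm above the bench, end legs 195 mm to each side). y points out from the shelf to the open bench, x along the edge.
- red_rack: White foam rack, 130 x 210 x 30 mm, with red-capped tubes up to 95 mm high; stands on the glass shelf. Origin: centre of its underside. Leave alone.
- yellow_rack: White foam rack like the other, with yellow-capped tubes, on the bench beyond the middle. Origin: centre of its underside. Leave alone.
- control_vial: Small bottle, 40 mm across, 75 mm high, blue cap. Origin: centre of its underside. Leave alone.
- marker: White marker pen with a blue cap, 130 mm long along x, 14 mm thick, lying. Origin: below its middle. Leave alone.
- tray: Steel instrument tray, 100 x 170 x 28 mm, holding one red-capped tube. Origin: centre of its underside. Leave alone.
- label_roll: Roll of white labels, 68 mm across, 30 mm high, lying flat. Origin: centre of its underside. Leave alone.

How it is judged:
On the way, in this order (a step that is already met when the one before it is completed fails the run):
1. the wheel stands flat on the open bench, clear of the glass shelf, and has been let go of (y of wheel_grip in the frame of riser_edge above 0.085 m and height (world z) of wheel_base below 0.004 m and contact force between the fingers and wheel below 0.1 N), for 0.2 s.
2. the wheel is keyed on the turntable and fully down, the turntable still short of the reader stop (z of wheel_base in the frame of hub_seat below 0.003 m and horizontal distance between wheel_base and hub_seat below 0.004 m and angle between the x axis of wheel_base and the x axis of hub_seat, either way round below 0.08 rad and angle between wheel_base's own z axis and vertical below 0.04 rad and value of joint hub below -0.3 rad), for 0.2 s.
At the end, for the whole second after the job is handed in: The turntable rests in its reader stop (within 0.06 rad of 0), the wheel sits keyed and level on it, fully down (within 3 mm of the platter, 4 mm of the axis), and the yellow sleeve is within 10 mm of its spot in front of the reader window; everything still and let go of (value of joint hub between -0.06 and 0.06 rad and velocity of joint hub between -0.05 and 0.05 rad/s and horizontal distance between place1 and reader_spot below 0.01 m and z of wheel_base in the frame of hub_seat below 0.003 m and horizontal distance between wheel_base and hub_seat below 0.004 m and angle between the x axis of wheel_base and the x axis of hub_seat, either way round below 0.08 rad and angle between wheel_base's own z axis and vertical below 0.04 rad); the robot touches nothing.
It fails at once if something else on the bench or shelf was pushed by more than 25 mm (distance of any of red_rack, yellow_rack, control_vial, marker, tray, label_roll from where it was at the start of the episode above 0.025 m).
It fails at once if the wheel was tipped over (angle between wheel_base's own z axis and vertical above 0.6 rad).
It fails at once if the turntable was turned backwards (clockwise) past its starting stops (value of joint hub below -1.75 rad).
It also fails if it takes over 70 s, if anything falls off the work surface, if the arm or the gripper's body presses on something with over 40 N, if the wrist force passes 120 N, or if a joint passes its speed limit or range.

## Working session

There is one attempt and no reset: what is moved stays moved. The work goes in short steps, Python scripts to look and compute and a shell command to move; the robot and the scene stay as the last step left them, time stands still between calls to the robot, and variables do not carry over. Pictures are saved under pics/ and viewed, and the job is handed in when it is done.

```bash
ls; mkdir -p pics; cat > h.py <<'E'
import numpy as np,cv2
from plant import r,viewer
from scipy.spatial.transform import Rotation as R
def snap(n,f):
    im=viewer.snapshot(n); cv2.imwrite('pics/'+f+'.png',np.ascontiguousarray(im[:,:,::-1])); return im
def ray(cam,u,v):
    p=viewer.camera_params(cam);K=np.array(p['intrinsics']);T=np.array(p['world_to_cam'])
    x=(u-K[0,2])/K[0,0];y=(v-K[1,2])/K[1,1]
    if cam=='wrist':
        th=np.hypot(x,y);s=np.sin(th)/max(th,1e-9);d=np.array([x*s,-y*s,-np.cos(th)])
    else: d=np.array([x,-y,-1.])
    Ri=T[:3,:3].T
    return -Ri@T[:3,3], Ri@d
def atz(cam,u,v,z):
    c,d=ray(cam,u,v); return c+d*(z-c[2])/d[2]
def proj(cam,P):
    p=viewer.camera_params(cam);K=np.array(p['intrinsics']);T=np.array(p['world_to_cam'])
    q=T[:3,:3]@np.array(P)+T[:3,3]; x,y,z=q[0],-q[1],-q[2]
    if cam=='wrist':
        rr=np.hypot(x,y);th=np.arctan2(rr,z);x,y=x/rr*th,y/rr*th
    else: x,y=x/z,y/z
    return np.array([K[0,0]*x+K[0,2],K[1,1]*y+K[1,2]])
E
python3 - <<'E'
from h import *
for n in('scene','top','wrist'): snap(n,n+'0')
s=r.get_state()
for k in s: print(k,np.round(s[k],3))
for n in('scene','top','wrist'):
    p=viewer.camera_params(n);print(n,np.round(p['intrinsics'],1).tolist(),np.round(p['world_to_cam'],3).tolist())
print(r.tcp_to_tips)
E
```

```text
pics
clock 0.15
q [-1.111  0.69  -0.195  1.566  0.157  0.903 -0.215]
qd [-0.002 -0.001 -0.    -0.003  0.    -0.     0.002]
joint_torque [-2.0000e-03 -5.2786e+01 -1.2690e+00 -1.5359e+01 -5.3000e-02  4.0000e-03
  0.0000e+00]
tool_pos [0.258 0.569 0.215]
eef_rot [ 0.211  0.977 -0.001 -0.   ]
contact_force [-0.01  -0.295  0.672]
moment [-0.005 -0.017  0.002]
opening 1.0
scene [[545.9, 0.0, 277.0], [0.0, 545.9, 211.5], [0.0, 0.0, 1.0]] [[0.816, 0.578, 0.0, -0.439], [-0.462, 0.652, 0.601, 0.253], [0.347, -0.49, 0.799, -1.676], [0.0, 0.0, 0.0, 1.0]]
top [[443.9, 0.0, 278.9], [0.0, 443.9, 205.5], [0.0, 0.0, 1.0]] [[0.006, -1.0, -0.012, -0.077], [0.986, 0.003, 0.167, -0.625], [-0.167, -0.013, 0.986, -1.248], [0.0, 0.0, 0.0, 1.0]]
wrist [[325.2, 0.0, 283.3], [0.0, 325.2, 209.2], [0.0, 0.0, 1.0]] [[0.413, 0.911, -0.002, -0.624], [-0.864, 0.391, -0.317, 0.043], [-0.288, 0.133, 0.948, -0.392], [0.0, 0.0, 0.0, 1.0]]
0.014
```

View pics/scene0.png

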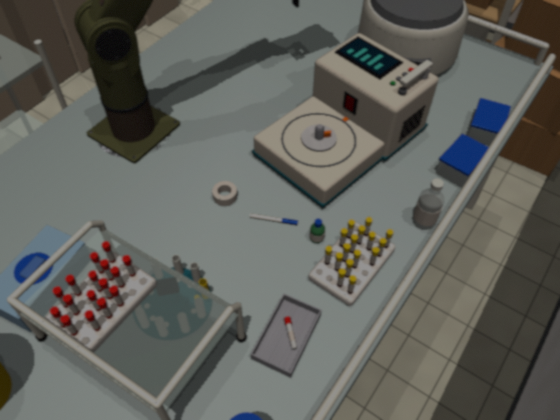

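View pics/top0.png

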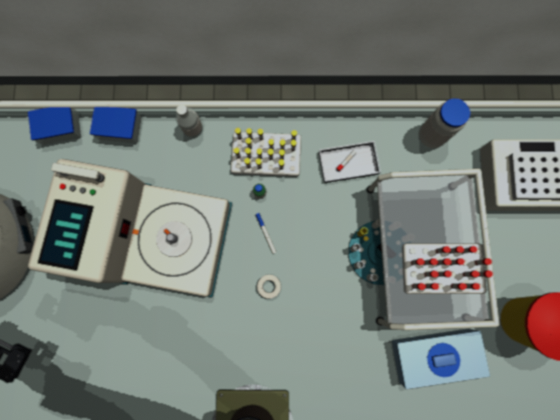

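View pics/wrist0.png

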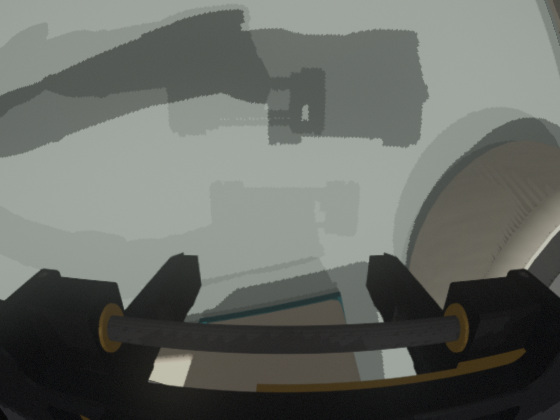

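```bash
python3 - <<'E'
from h import *
a=cv2.imread('pics/top0.png')
cv2.imwrite('pics/c1.png',cv2.resize(a[200:300,330:430],(600,600),interpolation=cv2.INTER_CUBIC))
cv2.imwrite('pics/c2.png',cv2.resize(a[180:300,110:230],(600,600),interpolation=cv2.INTER_CUBIC))
b=cv2.imread('pics/scene0.png')
cv2.imwrite('pics/c3.png',cv2.resize(b[90:200,250:390],(764,600),interpolation=cv2.INTER_CUBIC))
cv2.imwrite('pics/c4.png',cv2.resize(b[230:360,110:260],(692,600),interpolation=cv2.INTER_CUBIC))
print('riser edge: tube pts'); 
for n in ['wheel_grip','place1','hub','hub_top','riser_edge','red_rack','control_vial','marker','label_roll','yellow_rack','tray']:
  for c in ['top']:
    try:
        o=viewer.outline_of(c,n)
        print(n,[(round(x['p'],2),x['bbox']) for x in o[:3]])
    except Exception as e: print(n,e)
E
```

```text
riser edge: tube pts
wheel_grip [(0.63, [231.3, 125.1, 69.2, 49.4]), (0.61, [348.3, 217.1, 35.6, 68.8])]
place1 [(0.73, [348.0, 218.1, 35.8, 66.3])]
hub [(0.84, [153.6, 221.5, 39.2, 36.5])]
hub_top [(0.67, [156.8, 220.4, 34.4, 38.0])]
riser_edge [(0.81, [367.8, 169.5, 132.6, 160.1]), (0.72, [347.0, 221.2, 37.3, 60.9])]
red_rack []
control_vial [(0.48, [252.2, 183.2, 15.5, 16.6])]
marker []
label_roll [(0.6, [258.4, 272.8, 21.1, 27.9]), (0.22, [28.4, 158.8, 207.1, 135.3])]
yellow_rack [(0.84, [227.0, 128.0, 75.5, 45.4])]
tray [(0.93, [319.0, 140.5, 58.7, 43.1])]
```

View pics/c1.png

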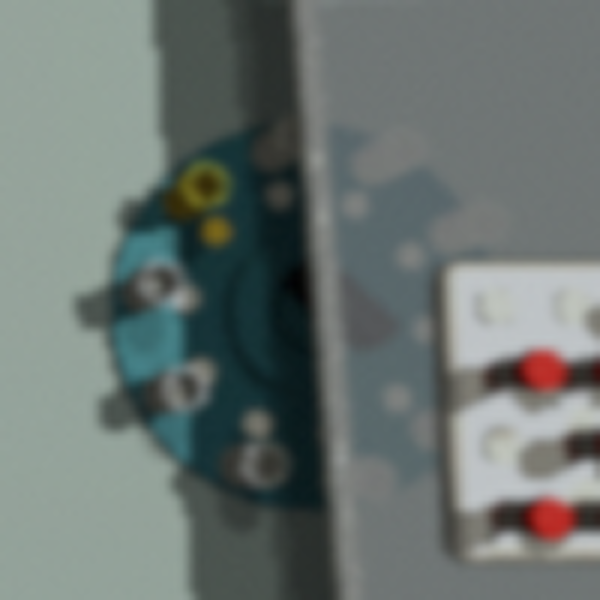

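View pics/c2.png

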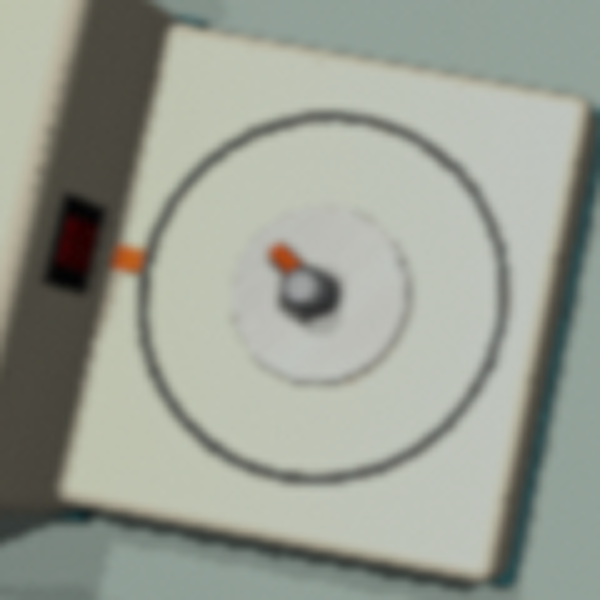

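View pics/c3.png

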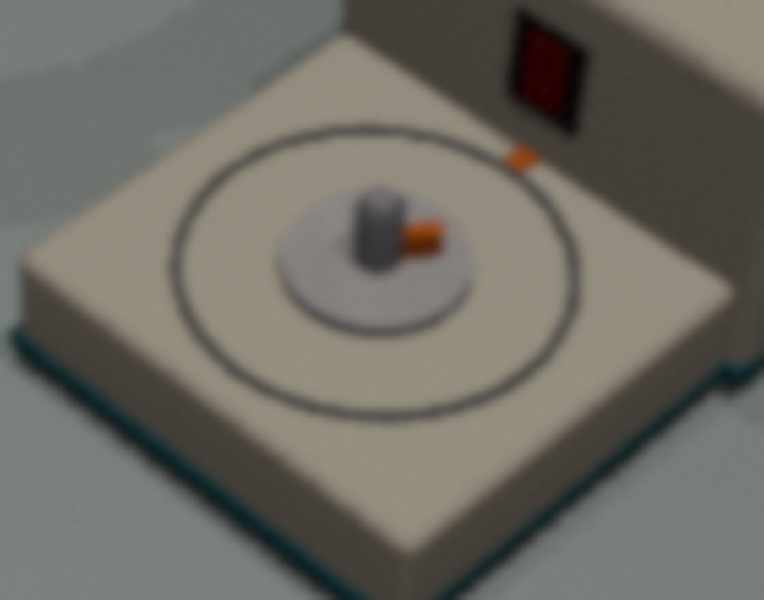

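View pics/c4.png

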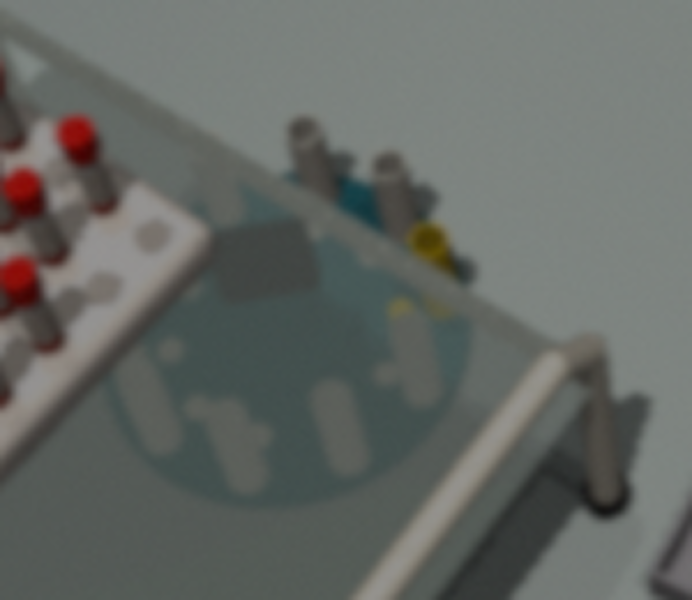

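```bash
python3 - <<'E'
from h import *
f=lambda ox,oy,s:(lambda u,v:(ox+(u+.5)/s-.5,oy+(v+.5)/s-.5))
c1=f(330,200,6);c2=f(110,180,5);c3=f(250,90,5.456);c4=f(110,230,4.614)
def P(l,cam,px,z): print(l,np.round(atz(cam,*px,z)[:3],4))
P('ringL','top',c2(141,297),.083);P('ringR','top',c2(505,297),.083);P('ringT','top',c2(323,113),.083);P('ringB','top',c2(323,481),.083)
P('plat top','top',c2(322,295),.092)
P('plat sc','scene',c3(377,261),.092)
P('ring sc','scene',c3(376,271),.083)
P('spin top','top',c2(302,288),.134);P('spin sc','scene',c3(380,193),.134)
P('key end top','top',c2(275,250),.112);P('key sc','scene',c3(437,235),.112)
P('mark top','top',c2(127,259),.083);P('mark sc','scene',c3(521,158),.083)
P('win','top',c2(75,242),.13);P('win','scene',c3(547,72),.14)
print('deck corners');
P('','top',c2(172,27),.083);P('','top',c2(588,97),.083);P('','top',c2(490,577),.083);P('','top',c2(62,496),.083)
print('wheel')
P('yel top','top',c1(206,186),.075);P('yel sc','scene',c4(430,240),.075)
P('w1 top','top',c1(157,287),.075);P('w1 sc','scene',c4(391,168),.075)
P('w2 top','top',c1(185,390),.075);P('w2 sc','scene',c4(306,132),.075)
P('w3 top','top',c1(262,463),.075)
P('yel strap?','top',c1(217,232),.01)
print('shelf corners glass front')
P('','top',(380,177),.132);P('','top',(385,325),.132)
P('mid','top',c1(315,200),.132);P('mid','top',c1(330,450),.132)
P('sc','scene',c4(200,130),.132);P('sc','scene',c4(545,335),.132)
E
```

```text
ringL [0.5222 0.325  0.083 ]
ringR [0.5231 0.1183 0.083 ]
ringT [0.6284 0.2263 0.083 ]
ringB [0.4198 0.2169 0.083 ]
plat top [0.5229 0.2199 0.092 ]
plat sc [0.5265 0.2184 0.092 ]
ring sc [0.5256 0.2199 0.083 ]
spin top [0.5228 0.2205 0.134 ]
spin sc [0.5223 0.2229 0.134 ]
key end top [0.546  0.2422 0.112 ]
key sc [0.5511 0.2341 0.112 ]
mark top [0.5438 0.3343 0.083 ]
mark sc [0.5434 0.3348 0.083 ]
win [0.5479 0.3474 0.13  ]
win [0.5479 0.3424 0.14  ]
deck corners
 [0.6786 0.3162 0.083 ]
 [0.6382 0.0742 0.083 ]
 [0.3678 0.1218 0.083 ]
 [0.4107 0.3627 0.083 ]
wheel
yel top [ 0.5497 -0.3161  0.075 ]
yel sc [ 0.5507 -0.3162  0.075 ]
w1 top [ 0.5019 -0.2919  0.075 ]
w1 sc [ 0.5071 -0.2953  0.075 ]
w2 top [ 0.4538 -0.3038  0.075 ]
w2 sc [ 0.4569 -0.3042  0.075 ]
w3 top [ 0.4203 -0.3387  0.075 ]
yel strap? [ 0.5342 -0.3326  0.01  ]
shelf corners glass front
 [ 0.6925 -0.3543  0.132 ]
 [ 0.2951 -0.3545  0.132 ]
mid [ 0.5372 -0.3549  0.132 ]
mid [ 0.4256 -0.3578  0.132 ]
sc [ 0.4442 -0.3555  0.132 ]
sc [ 0.6529 -0.3454  0.132 ]
```

```bash
cat >> h.py <<'E'
def go(*wps):
    """wps: (x,y,z,tool-y angle deg); prints shift cm & yaw"""
    s=r.get_state();Q=R.from_quat(s['eef_rot']).as_matrix();p=np.array(s['tool_pos'])
    a0=np.degrees(np.arctan2(Q[1,1],Q[0,1]))
    for w in wps:
        d=Q.T@(np.array(w[:3])-p)*100
        yaw=-((w[3]-a0+90)%180-90)
        print('shift',np.round(d,2),'yaw',round(yaw,2),'(mod 180)')
def st():
    s=r.get_state();Q=R.from_quat(s['eef_rot']).as_matrix()
    print('t',round(s['clock'],2),'p',np.round(s['tool_pos'],4),'ya',round(np.degrees(np.arctan2(Q[1,1],Q[0,1])),2),'tilt',round(np.degrees(np.arccos(-Q[2,2])),2),'open',round(s['opening'],3),'F',np.round(s['contact_force'],1),'M',np.round(s['moment'],2),'q',np.round(s['q'],2))
E
python3 - <<'E'
from h import *
from scipy.optimize import least_squares
s=r.get_state();Q=R.from_quat(s['eef_rot']).as_matrix()
c,d=ray('wrist',283.3,209.2); print('cam in tool',Q.T@(c-s['tool_pos']),'dir',Q.T@d)
pts=np.array([[.5502,-.3162],[.5045,-.2936],[.4553,-.304],[.4203,-.3387]])
def f(v): 
    a=v[2]-np.arange(4)*-np.radians(36)
    return np.r_[(v[0]+.082*np.cos(a)-pts[:,0]),(v[1]+.082*np.sin(a)-pts[:,1])]
o=least_squares(f,[.49,-.37,.7]);print(o.x[:2],np.degrees(o.x[2]),np.abs(o.fun).max())
st()
for a in(43.9,7.9):
    k=np.array([.5235,.2205,.112])+.033*np.array([np.cos(np.radians(a)),np.sin(np.radians(a)),0])
    for c in('top','scene'):print(a,c,proj(c,k))
go((.258,.569,.30,65.6),(.46,.10,.30,30),(.5045,-.2936,.30,0))
E
```

```text
cam in tool [ 0.08326489 -0.00033357 -0.16926163] dir [-3.17228546e-01 -4.52551257e-04  9.48349010e-01]
[ 0.49367546 -0.37523333] 46.13333366343031 0.0010785889525346537
t 0.7 p [0.2582 0.5692 0.2156] ya 65.6 tilt 0.01 open 0.999 F [0.5 0.2 0.5] M [ 0.01  0.03 -0.01] q [-1.11  0.69 -0.19  1.57  0.16  0.9  -0.22]
43.9 top [164.20534898 229.12663742]
43.9 scene [330.30143047 130.14766672]
7.9 top [170.94243874 225.9645166 ]
7.9 scene [329.5220796  135.33435821]
shift [ 0.01 -0.03 -8.44] yaw 0.0 (mod 180)
shift [-37.76 -34.4   -8.45] yaw 35.6 (mod 180)
shift [-58.07 -68.4   -8.45] yaw 65.6 (mod 180)
```

```bash
python3 -m inch '[[0.3,[0,0,-4],0],[0.62,[0,0,-8.4],0],[0.62,[-4,-4,-8.4],4],[0.62,[-8,-7.5,-8.4],8],[0.62,[-12,-11,-8.4],12],[0.62,[-16,-14.5,-8.4],16],[0.62,[-20,-18,-8.4],20],[0.62,[-24,-21.5,-8.4],24],[0.62,[-28,-25,-8.4],28],[0.62,[-32,-29,-8.4],31],[0.62,[-35,-32,-8.4],34],[0.62,[-38,-35,-8.4],36],[0.62,[-41,-39,-8.4],40],[0.62,[-44,-43,-8.4],45],[0.62,[-46,-47,-8.4],50],[0.62,[-48.5,-51,-8.4],55],[0.62,[-51,-55,-8.4],60],[0.62,[-53,-59,-8.4],63],[0.62,[-55.5,-63.5,-8.4],65.6],[0.62,[-58,-68,-8.4],65.6]]' 20
python3 - <<'E'
from h import *
snap('wrist','w1');snap('top','t1');st();go((.5045,-.2936,.30,0))
E
```

```text
clock: 2.7
tool_pos: [0.5052, -0.2883, 0.2997]
eef_rot: [0.707, 0.707, 0.0, 0.0]
contact_force: [1.2, 0.5, 0.9]
opening: 0.381
t 2.8 p [ 0.5032 -0.2956  0.2995] ya -0.65 tilt 0.37 open 0.379 F [-1.6  0.5  1. ] M [-0.06  0.09 -0.01] q [ 0.34  0.54  0.18  1.6  -0.1   1.01  0.54]
shift [ 0.2   0.12 -0.05] yaw -0.65 (mod 180)
```

View pics/w1.png

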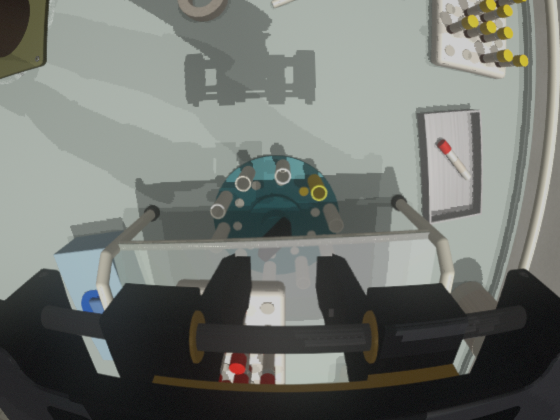

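```bash
python3 - <<'E'
from h import *
im=snap('wrist','w2');st()
for n,u,v in(('w1',282,176),('yel',319,193),('w2',243,184),('w3',218,211)):print(n,atz('wrist',u,v,.075))
print(proj('wrist',[.5045,-.2936,.075]))
for n,u in(('edge',150),('edge',280),('edge',420)):
    v={150:244,280:240,420:235}[u];print(n,atz('wrist',u,v,.132))
c=im[150:260,180:360,::-1];cv2.imwrite('pics/w2c.png',cv2.resize(c,None,fx=4,fy=4,interpolation=cv2.INTER_CUBIC))
E
```

```text
t 2.85 p [ 0.504  -0.2908  0.2993] ya -0.4 tilt 0.13 open 0.381 F [ 0.4  1.2 -0.2] M [-0.07  0.07 -0.05] q [ 0.34  0.54  0.18  1.6  -0.11  1.01  0.54]
w1 [ 0.50156224 -0.29719958  0.075     ]
yel [ 0.54805005 -0.31935151  0.075     ]
w2 [ 0.45259903 -0.3069255   0.075     ]
w3 [ 0.41814399 -0.34248348  0.075     ]
[284.35323835 173.14883168]
edge [ 0.34153446 -0.36464931  0.132     ]
edge [ 0.49904845 -0.35810839  0.132     ]
edge [ 0.66648659 -0.35510129  0.132     ]
```

View pics/w2c.png

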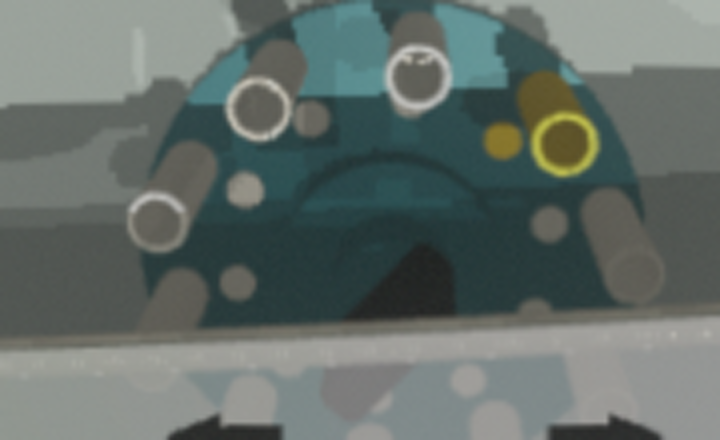

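```bash
python3 - <<'E'
from h import *
st();go((.503,-.296,.10,-4),(.503,-.296,.061,-4))
E
```

```text
t 2.85 p [ 0.504  -0.2908  0.2993] ya -0.4 tilt 0.13 open 0.381 F [ 0.4  1.2 -0.2] M [-0.07  0.07 -0.05] q [ 0.34  0.54  0.18  1.6  -0.11  1.01  0.54]
shift [-0.48 -0.09 19.93] yaw 3.6 (mod 180)
shift [-0.47 -0.09 23.83] yaw 3.6 (mod 180)
```

```bash
python3 -m inch '[[0.64,[-0.4,0,4],3.6],[0.64,[-0.4,0,8],3.6],[0.64,[-0.4,0,12],3.6],[0.64,[-0.4,0,16],3.6],[0.64,[-0.4,0,18.5],3.6],[0.64,[-0.4,0,19.5],3.6],[0.64,[-0.4,0,19.5],3.6]]'
python3 - <<'E'
from h import *
im=snap('wrist','w3');st();go((.503,-.296,.061,-4))
print([proj('wrist',[*(np.array(r.get_state()['tool_pos'])[:2]),z]) for z in(.1,.075)])
cv2.imwrite('pics/w3.png',im[:,:,::-1])
E
```

```text
clock: 3.55
tool_pos: [0.505, -0.2888, 0.1037]
eef_rot: [0.728, 0.685, 0.0, -0.001]
contact_force: [-0.4, 0.4, -0.2]
opening: 0.362
t 3.6 p [ 0.5058 -0.2897  0.105 ] ya -3.54 tilt 0.03 open 0.357 F [ 0.2 -0.2 -0.4] M [-0.04  0.11  0.04] q [ 0.37  0.79  0.13  1.8  -0.17  0.56  0.54]
shift [-0.65 -0.24  4.4 ] yaw 0.46 (mod 180)
[array([284.2954306 , 248.10100185]), array([284.19369826, 231.94530746])]
```

View pics/w3.png

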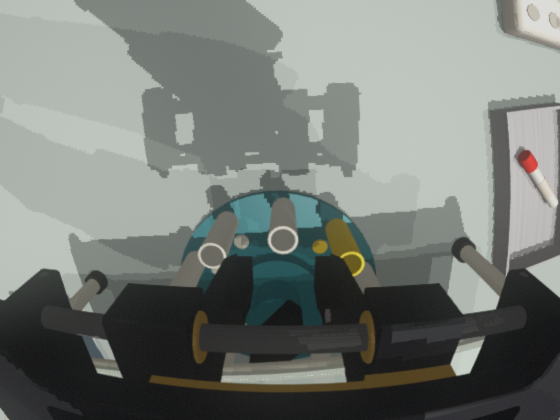

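```bash
python3 - <<'E'
from h import *
st();
for u,v in((283,240),(352,264),(212,255)):print(atz('wrist',u,v,.075))
E
```

```text
t 3.6 p [ 0.5058 -0.2897  0.105 ] ya -3.54 tilt 0.03 open 0.357 F [ 0.2 -0.2 -0.4] M [-0.04  0.11  0.04] q [ 0.37  0.79  0.13  1.8  -0.17  0.56  0.54]
[ 0.50464708 -0.29551326  0.075     ]
[ 0.55188586 -0.31737113  0.075     ]
[ 0.45466876 -0.3042488   0.075     ]
```

```bash
python3 -m inch '[[0.64,[-0.6,-0.1,1.5],0.4],[0.64,[-0.6,-0.1,3],0.4],[0.64,[-0.6,-0.1,4.3],0.4],[0.64,[-0.6,-0.1,4.3],0.4],[0.8,[-0.6,-0.1,4.3],0.4],[0.9,[-0.6,-0.1,4.3],0.4],[0.9,[-0.6,-0.1,4.3],0.4],[0.9,[-0.6,-0.1,4.3],0.4]]' 20
python3 - <<'E'
from h import *
im=snap('wrist','w4');st()
E
```

```text
clock: 4.4
tool_pos: [0.5042, -0.2965, 0.062]
eef_rot: [0.731, 0.682, 0.0, 0.0]
contact_force: [0.7, -0.6, -0.0]
opening: 0.103
t 4.45 p [ 0.5041 -0.2964  0.0619] ya -3.99 tilt 0.04 open 0.101 F [0.4 0.4 0. ] M [-0.05  0.03  0.01] q [ 0.39  0.86  0.11  1.81 -0.18  0.48  0.55]
```

View pics/w4.png

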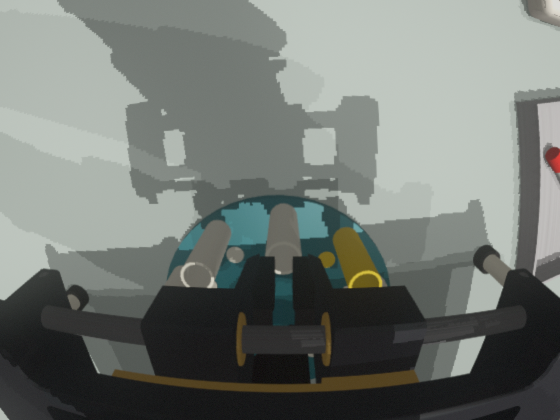

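```bash
python3 - <<'E'
from h import *
im=viewer.snapshot('wrist');st()
for u,v in((283,256),(365,284),(198,275)):print(atz('wrist',u,v,.075))
cv2.imwrite('pics/w5.png',cv2.resize(im[190:330,170:400,::-1],None,fx=3.4,fy=3.4,interpolation=cv2.INTER_CUBIC))
im=snap('scene','s5');cv2.imwrite('pics/s5.png',cv2.resize(im[200:360,100:260,::-1],(600,600),interpolation=cv2.INTER_CUBIC))
print(proj('wrist',r.get_state()['tool_pos']))
E
```

```text
t 4.5 p [ 0.5041 -0.2964  0.0618] ya -3.99 tilt 0.03 open 0.097 F [ 0.4  0.1 -0.1] M [-0.03  0.04 -0.02] q [ 0.39  0.86  0.11  1.81 -0.18  0.48  0.55]
[ 0.50357191 -0.29248491  0.075     ]
[ 0.54909833 -0.31446412  0.075     ]
[ 0.45472149 -0.30188791  0.075     ]
[284.3634867  251.74647701]
```

View pics/w5.png

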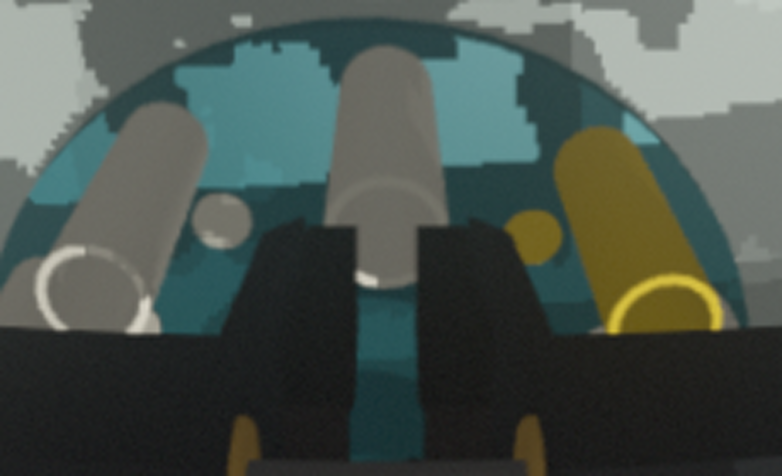

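View pics/s5.png

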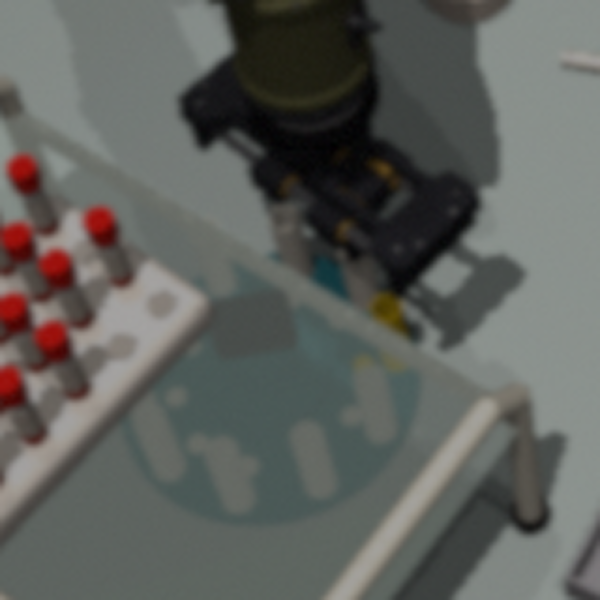

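```bash
python3 - <<'E'
from h import *
s=r.get_state();Q=R.from_quat(s['eef_rot']).as_matrix();p=np.array(s['tool_pos']);g=s['opening']*.044
im=viewer.snapshot('wrist')[:,:,::-1].copy()
S=3
im=cv2.resize(im[200:340,170:400],None,fx=S,fy=S,interpolation=cv2.INTER_CUBIC)
im=np.clip(im.astype(float)*1.8+25,0,255).astype(np.uint8)
for x in(-.009,.009):
  for y in(-g,g):
    a=[tuple(((proj('wrist',p+Q@[x,y,z])-[170,200])*S).astype(int)) for z in(.014,0,-.02)]
    col=(0,0,255) if x>0 else (255,0,255)
    cv2.line(im,a[0],a[1],col,1);cv2.line(im,a[1],a[2],(0,255,0),1)
cv2.imwrite('pics/w6.png',im)
E
```

```text
(no output)
```

View pics/w6.png

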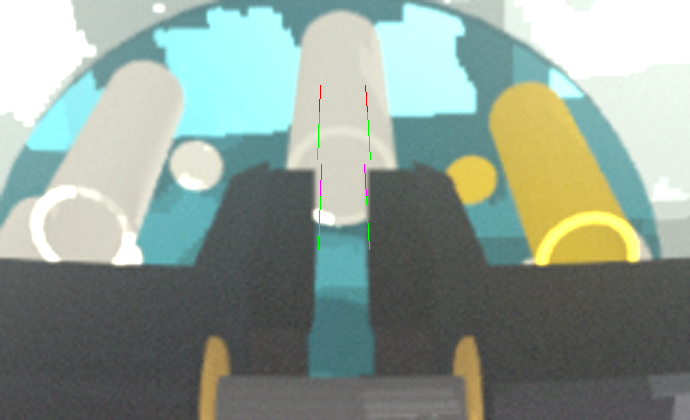

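```bash
python3 -m inch '[[0.64,[0,0,0],0],[0.64,[0,0,0],0],[0.64,[0.5,0,0],0],[0.64,[0.5,0,-3],0],[0.64,[0.5,0,-7],0],[0.64,[0.5,0,-11],0],[0.64,[0.5,0,-14],0],[0.64,[0.5,0,-14],0]]' 20
python3 - <<'E'
from h import *
st();im=snap('scene','s7')
s=r.get_state();Q=R.from_quat(s['eef_rot']).as_matrix();p=np.array(s['tool_pos']);g=s['opening']*.044
for cam in('scene','wrist'):
  im=viewer.snapshot(cam)[:,:,::-1].copy();S=5 if cam=='scene' else 3
  o=(proj(cam,p)-[70,60]).astype(int)
  print(o)
  im=cv2.resize(im[max(o[1],0):o[1]+120,o[0]:o[0]+150],None,fx=S,fy=S,interpolation=cv2.INTER_CUBIC)
  im=np.clip(im.astype(float)*2.2+20,0,255).astype(np.uint8)
  for x in(-.009,.009):
   for y in(-g,g):
    a=[tuple(((proj(cam,p+Q@[x,y,z])-o)*S).astype(int)) for z in(.014,0,-.04)]
    col=(0,0,255) if x>0 else (255,0,255)
    cv2.line(im,a[0],a[1],col,1);cv2.line(im,a[1],a[2],(0,255,0),1)
  cv2.imwrite('pics/x_%s.png'%cam,im)
for u,v,in((0,0),):pass
E
```

```text
clock: 5.4
tool_pos: [0.5067, -0.2925, 0.2057]
eef_rot: [0.731, 0.682, 0.002, 0.004]
contact_force: [0.1, -0.2, 0.5]
opening: 0.359
t 5.4 p [ 0.5067 -0.2925  0.2057] ya -3.99 tilt 0.49 open 0.359 F [ 0.1 -0.2  0.5] M [-0.13  0.04 -0.03] q [ 0.35  0.65  0.17  1.72 -0.15  0.78  0.52]
[117 173]
[217 195]
```

View pics/x_scene.png

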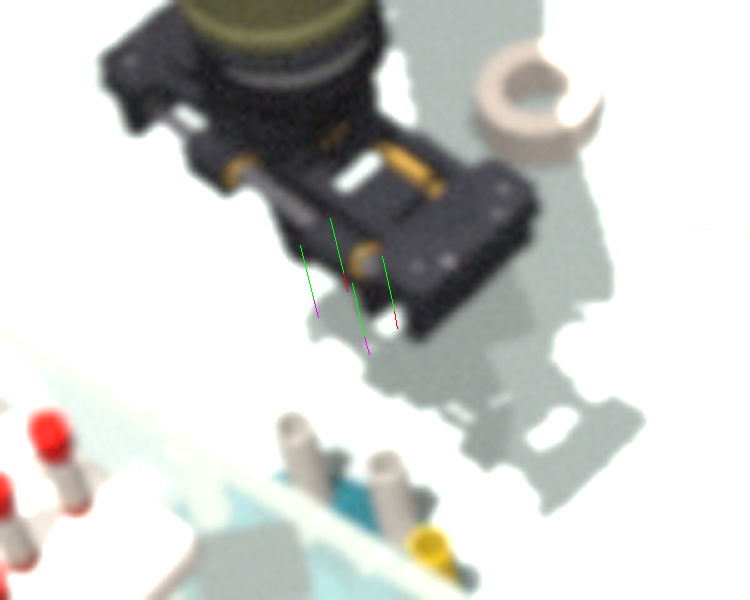

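View pics/x_wrist.png

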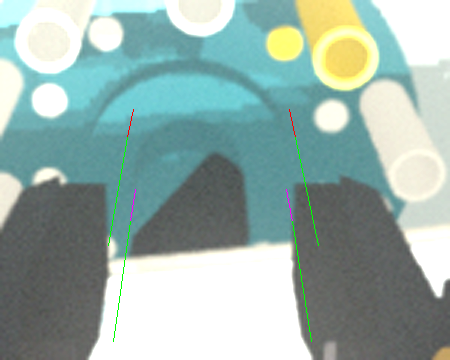

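```bash
python3 - <<'E'
from h import *
s=r.get_state();Q=R.from_quat(s['eef_rot']).as_matrix();p=np.array(s['tool_pos'])
for z in(-.05,-.086):
  for x in(-.0375,.0375):
    for y in(-.0935,.0935):
      print(z,x,y,((proj('scene',p+Q@[x,y,z])-[117,173])*5).astype(int))
E
```

```text
-0.05 -0.0375 -0.0935 [121 180]
-0.05 -0.0375 0.0935 [435 414]
-0.05 0.0375 -0.0935 [248  76]
-0.05 0.0375 0.0935 [560 296]
-0.086 -0.0375 -0.0935 [104 129]
-0.086 -0.0375 0.0935 [426 365]
-0.086 0.0375 -0.0935 [234  23]
-0.086 0.0375 0.0935 [554 245]
```

```bash
python3 - <<'E'
from h import *
im=snap('wrist','w8');st()
cv2.imwrite('pics/w8.png',cv2.resize(im[150:290,180:380,::-1],None,fx=4,fy=4,interpolation=cv2.INTER_CUBIC))
print(atz('wrist',283.7,197.5,.075))
go((.5042,-.2945,.065,-4),(.5042,-.2945,.021,-4))
E
```

```text
t 5.6 p [ 0.5034 -0.2905  0.2001] ya -3.97 tilt 0.17 open 0.359 F [ 0.2 -0.3 -1. ] M [ 0.    0.02 -0.02] q [ 0.35  0.65  0.17  1.73 -0.15  0.77  0.52]
[ 0.50245091 -0.29465339  0.075     ]
shift [-0.42  0.14 13.51] yaw 0.03 (mod 180)
shift [-0.42  0.16 17.91] yaw 0.03 (mod 180)
```

View pics/w8.png

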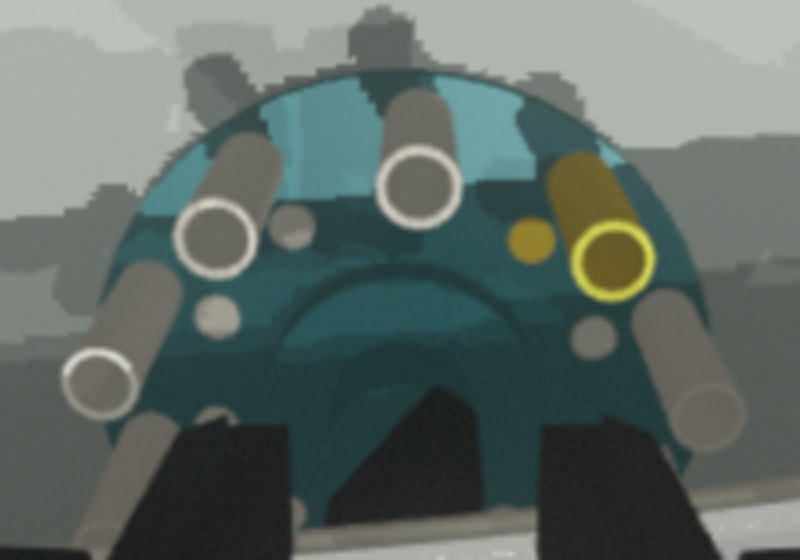

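```bash
python3 -m inch '[[0.62,[-0.4,0.05,4],0],[0.62,[-0.4,0.05,8],0],[0.62,[-0.4,0.05,11],0],[0.62,[-0.4,0.05,13],0],[0.62,[-0.4,0.05,15],0],[0.62,[-0.4,0.05,16.5],0],[0.62,[-0.4,0.05,17.7],0],[0.62,[-0.4,0.05,17.7],0],[0.9,[-0.4,0.05,17.7],0],[0.9,[-0.4,0.05,17.7],0],[0.9,[-0.4,0.05,17.7],0],[0.9,[-0.4,0.05,17.7],0]]' 20
python3 - <<'E'
from h import *
im=snap('wrist','w9');st()
E
```

```text
clock: 6.8
tool_pos: [0.5049, -0.2957, 0.0253]
eef_rot: [0.731, 0.682, 0.0, 0.001]
contact_force: [-0.4, -0.9, 1.3]
opening: 0.22
t 6.85 p [ 0.5049 -0.2957  0.0253] ya -4.0 tilt 0.08 open 0.215 F [0.7 0.2 2.7] M [-0.04  0.1   0.04] q [ 0.4   0.92  0.09  1.82 -0.19  0.41  0.56]
```

View pics/w9.png

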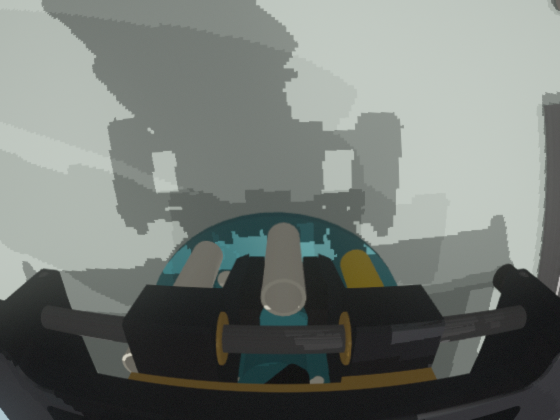

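```bash
python3 -m inch '[[0.9,[0.6,0,0],0],[0.9,[1.8,0,0],0],[0.9,[3.2,0,0],0],[0.9,[4.6,0,0],0],[0.9,[6,0,0],0],[0.9,[7.4,0,0],0],[0.9,[8.8,0,0],0],[0.9,[10.2,0,0],0],[0.9,[11.6,0,0],0],[0.9,[13,0,0],0],[0.9,[14.4,0,0],0],[0.9,[15.3,0,0],0],[0.9,[15.5,0,0],0],[0.9,[15.5,0,0],0]]' 20
python3 - <<'E'
from h import *
im=snap('top','t9');st()
E
```

```text
clock: 8.25
tool_pos: [0.5156, -0.1403, 0.0252]
eef_rot: [0.731, 0.682, 0.0, 0.001]
contact_force: [-0.3, -4.2, 6.5]
opening: 0.222
t 8.3 p [ 0.5156 -0.1403  0.0252] ya -3.97 tilt 0.08 open 0.219 F [-0.3 -4.   6.7] M [-0.8   0.08  0.  ] q [ 0.12  0.89  0.1   1.98 -0.29  0.29  0.39]
```

View pics/t9.png

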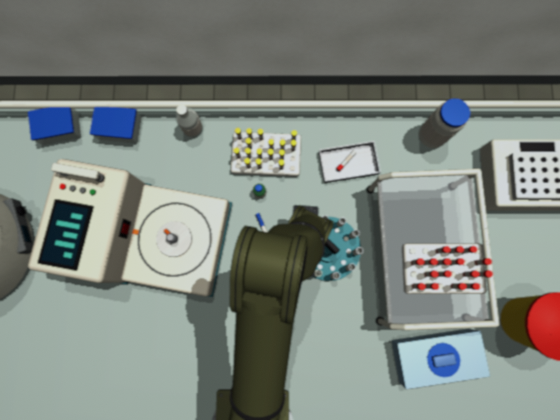

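```bash
python3 -m inch '[[0.62,[0,0,0],0],[0.62,[0,0,0],0],[0.62,[0,0,0],0],[0.62,[0,0,-3],0],[0.62,[0,0,-7],0],[0.62,[0,0,-11],0],[0.4,[-2,0,-15],0],[0.2,[-5,0,-19],0],[0.2,[-8,0,-23],0],[0.2,[-8,0,-24],0],[0.2,[-8,0,-24],0],[0.2,[-8,0,-24],0]]' 20
python3 - <<'E'
from h import *
st();im=snap('wrist','w10');im2=snap('top','t10');im3=snap('scene','s10');st()
E
```

```text
clock: 9.5
tool_pos: [0.5091, -0.2184, 0.263]
eef_rot: [0.731, 0.683, -0.0, -0.002]
contact_force: [-0.6, 0.7, -0.4]
opening: 0.797
t 9.5 p [ 0.5091 -0.2184  0.263 ] ya -3.87 tilt 0.2 open 0.797 F [-0.6  0.7 -0.4] M [-0.04  0.08  0.06] q [ 0.17  0.55  0.25  1.73 -0.17  0.89  0.43]
t 9.65 p [ 0.509  -0.2187  0.2627] ya -3.87 tilt 0.23 open 0.801 F [ 0.1 -0.7  0.4] M [-0.04  0.05  0.01] q [ 0.17  0.55  0.25  1.73 -0.17  0.89  0.43]
```

View pics/w10.png

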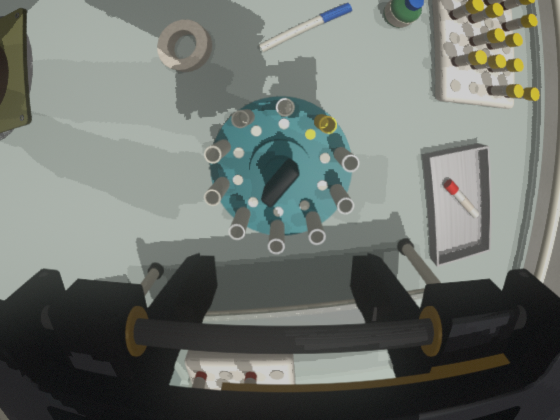

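View pics/s10.png

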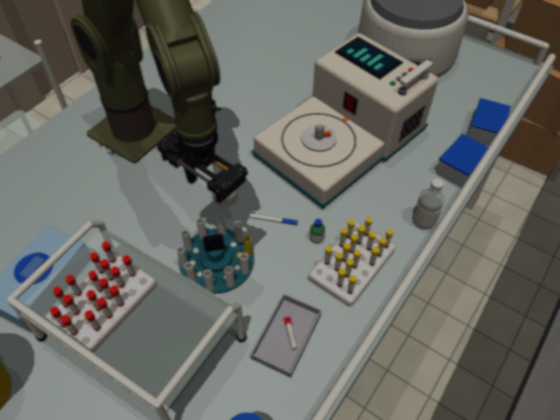

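```bash
cat > fitw.py <<'E'
from h import *
from scipy.optimize import least_squares
def fitwheel(cam,px,ang0,x0,z=.075,P=None):
    """px in decreasing-angle order starting at yellow"""
    pts=np.array([atz(cam,u,v,z)[:2] for u,v in px])
    def f(v):
        a=v[2]-np.arange(len(px))*np.radians(36)
        return np.r_[(v[0]+.082*np.cos(a)-pts[:,0]),(v[1]+.082*np.sin(a)-pts[:,1])]
    o=least_squares(f,[*x0,ang0]); return o.x[:2],np.degrees(o.x[2]),np.sqrt(np.mean(o.fun**2))
E
python3 - <<'E'
from fitw import *
im=viewer.snapshot('wrist');st()
w=[(325,124),(351,163),(345,206),(317,237),(276,246),(237,231),(212,197),(213,155),(241,119),(285,107)]
# refine: bright/edge circles via local Hough not needed; print
print(fitwheel('wrist',w,.8,(.5,-.22)))
cv2.imwrite('pics/w11.png',cv2.resize(im[85:265,190:370,::-1],None,fx=3.3,fy=3.3,interpolation=cv2.INTER_CUBIC))
a=cv2.imread('pics/s10.png');cv2.imwrite('pics/s11.png',cv2.resize(a[205:305,160:275],None,fx=6,fy=6,interpolation=cv2.INTER_CUBIC))
E
```

```text
t 9.7 p [ 0.5091 -0.219   0.2629] ya -3.89 tilt 0.2 open 0.802 F [-0.1  0.6 -1.3] M [-0.06  0.06  0.02] q [ 0.17  0.55  0.26  1.73 -0.17  0.89  0.43]
(array([ 0.50404948, -0.22084124]), np.float64(46.464999939085764), np.float64(0.0008739383710932502))
```

View pics/w11.png

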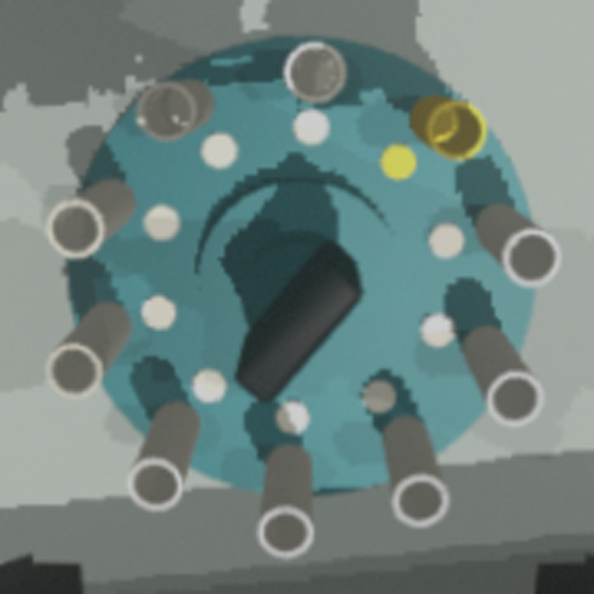

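View pics/s11.png

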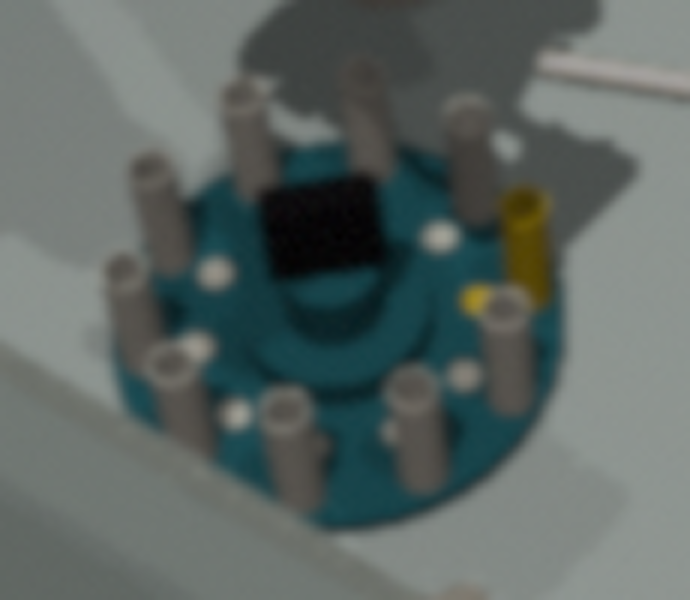

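```bash
python3 - <<'E'
from fitw import *
w=[(456,130),(531,257),(515,397),(420,499),(285,532),(156,484),(75,370),(75,228),(167,110),(315,72)]
w=[(190+(u+.5)/3.3-.5,85+(v+.5)/3.3-.5) for u,v in w]
A=fitwheel('wrist',w,.8,(.5,-.22));print(A)
s=[(526,203),(507,305),(411,386),(288,411),(173,364),(126,272),(152,170),(244,98),(366,75),(468,113)]
s=[(160+(u+.5)/6-.5,205+(v+.5)/6-.5) for u,v in s]
B=fitwheel('scene',s,.8,(.5,-.22));print(B)
c=(A[0]+B[0])/2;a=(A[1]+B[1])/2
st();go((*c,.15,a-90),(*c,.055,a-90))
E
```

```text
(array([ 0.50432007, -0.22020374]), np.float64(46.41654307484285), np.float64(0.00020790631373739012))
(array([ 0.50549037, -0.21990194]), np.float64(46.797917198752835), np.float64(0.0010059599116124564))
t 9.7 p [ 0.5091 -0.219   0.2629] ya -3.89 tilt 0.2 open 0.802 F [-0.1  0.6 -1.3] M [-0.06  0.06  0.02] q [ 0.17  0.55  0.26  1.73 -0.17  0.89  0.43]
shift [-0.15 -0.38 11.29] yaw 39.5 (mod 180)
shift [-0.16 -0.35 20.79] yaw 39.5 (mod 180)
```

```bash
python3 -m inch '[[0.2,[-0.1,-0.35,2],8],[0.2,[-0.1,-0.35,4],16],[0.2,[-0.1,-0.35,7],24],[0.2,[-0.1,-0.35,10],32],[0.2,[-0.1,-0.35,12],39.5],[0.2,[-0.1,-0.35,14],39.5],[0.2,[-0.1,-0.35,16],39.5],[0.2,[-0.1,-0.35,18],39.5],[0.2,[-0.1,-0.35,20],39.5],[0.2,[-0.1,-0.35,21.2],39.5],[0.2,[-0.1,-0.35,21.2],39.5]]' 20
python3 - <<'E'
from h import *
im=snap('wrist','w12');st()
E
```

```text
clock: 10.8
tool_pos: [0.5049, -0.2203, 0.0507]
eef_rot: [0.919, 0.395, -0.001, -0.002]
contact_force: [-0.7, -0.7, -0.2]
opening: 0.8
t 10.85 p [ 0.5056 -0.2209  0.0518] ya -43.48 tilt 0.11 open 0.797 F [ 0.5 -0.3 -0.1] M [-0.05  0.06 -0.02] q [ 0.18  0.87  0.26  1.92 -0.5   0.42  0.05]
```

View pics/w12.png

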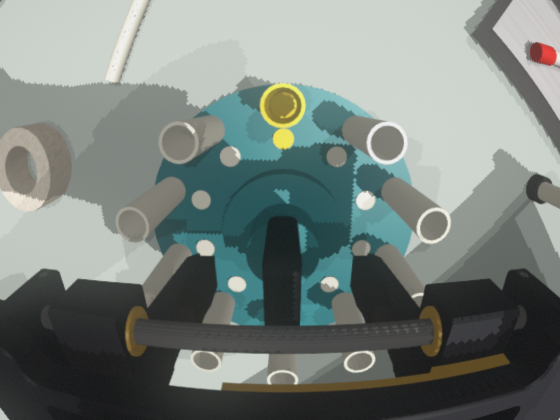

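```bash
python3 -m inch '[[0.5,[0,0,0],0],[0.8,[0,0,0],0],[0.95,[0,0,0],0],[0.95,[0,0,0],0],[0.95,[0,0,0],0],[0.95,[0,0,0],0],[0.95,[0,0,0],0],[0.95,[0,0,-0.5],0],[0.95,[0,0,-2],0],[0.95,[0,0,-5],0],[0.95,[0,0,-9],0],[0.95,[0,0,-13],0],[0.95,[0,0,-17],0],[0.95,[0,0,-18],0],[0.95,[0,0,-18],0],[0.95,[0,0,-18],0]]' 40
python3 - <<'E'
from h import *
im=snap('wrist','w13');im=snap('scene','s13');st();go((.5235,.2205,.23,-46.1))
E
```

```text
clock: 12.45
tool_pos: [0.505, -0.2204, 0.2308]
eef_rot: [0.919, 0.395, -0.001, -0.001]
contact_force: [0.0, 0.1, -4.0]
opening: 0.177
t 12.55 p [ 0.5048 -0.2204  0.2303] ya -43.48 tilt 0.26 open 0.178 F [-0.3 -0.  -3.1] M [-0.03  0.1   0.  ] q [ 0.06  0.61  0.46  1.79 -0.36  0.83 -0.07]
shift [ 33.28 -28.99   0.11] yaw 2.62 (mod 180)
```

View pics/w13.png

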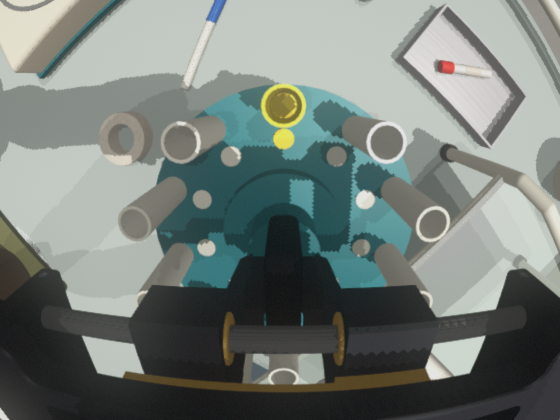

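View pics/s13.png

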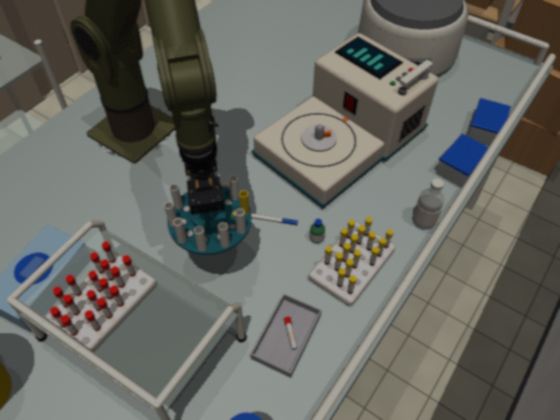

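```bash
python3 -m inch '[[0.95,[0.8,-0.7,0],0],[0.95,[2.3,-2,0],0],[0.95,[4.6,-4,0],0],[0.95,[6.9,-6,0],0.3],[0.95,[9.2,-8,0],0.6],[0.95,[11.5,-10,0],1],[0.95,[13.8,-12,0],1.3],[0.95,[16.1,-14,0],1.6],[0.95,[18.4,-16,0],2],[0.95,[20.7,-18,0],2.3],[0.95,[23,-20,0],2.6],[0.95,[25.3,-22,0],2.6],[0.95,[27.6,-24,0],2.6],[0.95,[29.7,-25.9,0],2.6],[0.95,[31.5,-27.4,0],2.6],[0.95,[32.7,-28.5,0],2.6],[0.95,[33.3,-29,0],2.6],[0.95,[33.3,-29,0],2.6],[0.95,[33.3,-29,0],2.6],[0.95,[33.3,-29,0],2.6]]' 40
python3 - <<'E'
from h import *
for n in('wrist','scene','top'):
  snap(n,n+'14')
a=cv2.imread('pics/scene14.png');cv2.imwrite('pics/s14.png',cv2.resize(a[50:190,245:405],None,fx=4.2,fy=4.2,interpolation=cv2.INTER_CUBIC))
a=cv2.imread('pics/top14.png');cv2.imwrite('pics/t14.png',cv2.resize(a[170:310,90:250],None,fx=4.2,fy=4.2,interpolation=cv2.INTER_CUBIC))
st();go((.5235,.2205,.23,-46.1))
E
```

```text
clock: 14.55
tool_pos: [0.5251, 0.218, 0.2326]
eef_rot: [0.928, 0.373, -0.0, 0.0]
contact_force: [0.0, -0.2, -2.6]
opening: 0.178
t 14.7 p [0.5251 0.2188 0.2327] ya -46.19 tilt 0.01 open 0.179 F [ 0.5  0.5 -4. ] M [-0.11  0.11 -0.01] q [-0.79  0.65  0.55  1.74 -0.43  0.87 -0.86]
shift [ 0.   -0.23  0.27] yaw -0.09 (mod 180)
```

View pics/s14.png

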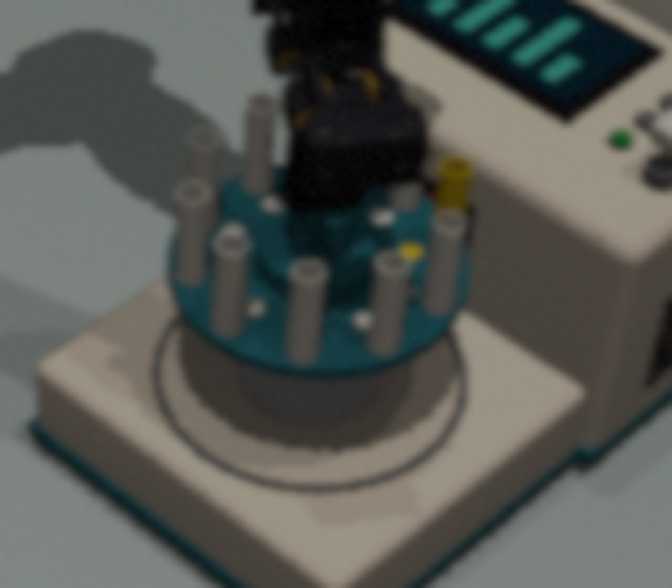

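View pics/t14.png

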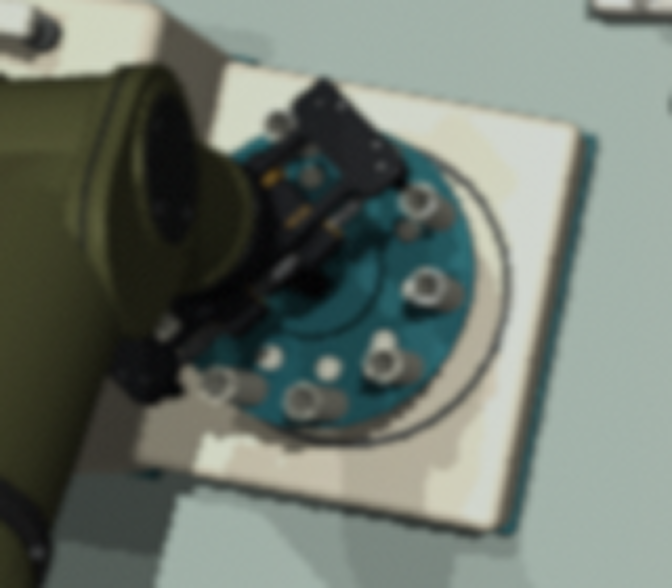

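View pics/wrist14.png

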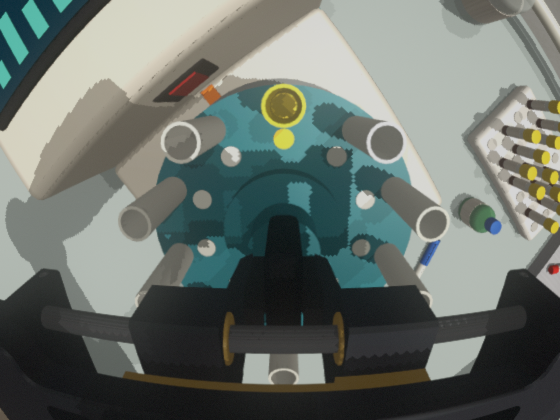

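```bash
python3 - <<'E'
from h import *
from scipy.optimize import least_squares
g=lambda l,ox,oy:[(ox+(u+.5)/4.2-.5,oy+(v+.5)/4.2-.5) for u,v in l]
S=g([(457,170),(448,220),(393,261),(309,271),(231,242),(193,191),(203,138),(262,103)],245,50);iS=[0,1,2,3,4,5,6,7]
T=g([(279,123),(419,201),(427,287),(383,363),(304,400),(221,383)],90,170);iT=[1,3,4,5,6,7]
def fit(sets,fz):
    def f(v):
        res=[]
        for cam,px,ii in sets:
            for p,i in zip(px,ii):
                a=v[2]-i*np.radians(36);z=v[3] if fz else .257
                res+=list(proj(cam,[v[0]+.082*np.cos(a),v[1]+.082*np.sin(a),z])-p)
        return np.array(res)
    o=least_squares(f,[.525,.219,.77,.257]);return np.round(o.x[:2],4),round(np.degrees(o.x[2]),2),round(o.x[3],4),np.sqrt(np.mean(o.fun**2)).round(2)
print('scene',fit([('scene',S,iS)],0));print('top',fit([('top',T,iT)],0))
print('both',fit([('scene',S,iS),('top',T,iT)],0),fit([('scene',S,iS),('top',T,iT)],1))
# wrist: sleeves visible
W=[(283,105),(387,142),(432,224),(137,222),(181,142)];iW=[0,1,2,8,9]
print('wrist',fit([('wrist',W,iW)],0),fit([('wrist',W,iW)],1)); st()
E
```

```text
scene (array([0.5265, 0.2154]), np.float64(43.47), np.float64(0.257), np.float64(0.36))
top (array([0.5247, 0.2163]), np.float64(43.8), np.float64(0.257), np.float64(0.33))
both (array([0.5255, 0.2161]), np.float64(43.58), np.float64(0.257), np.float64(0.42)) (array([0.5251, 0.2171]), np.float64(43.67), np.float64(0.2549), np.float64(0.35))
wrist (array([0.5251, 0.219 ]), np.float64(43.69), np.float64(0.257), np.float64(1.93)) (array([0.5248, 0.2186]), np.float64(43.69), np.float64(0.2536), np.float64(0.78))
t 14.7 p [0.5251 0.2188 0.2327] ya -46.19 tilt 0.01 open 0.179 F [ 0.5  0.5 -4. ] M [-0.11  0.11 -0.01] q [-0.79  0.65  0.55  1.74 -0.43  0.87 -0.86]
```

```bash
python3 - <<'E'
from h import *
from scipy.optimize import least_squares
for cam,roi in(('top',(125,190,225,290)),('scene',(270,105,365,175))):
    a=cv2.imread('pics/%s0.png'%cam).astype(np.float32)
    x0,y0,x1,y1=roi;v=a[y0:y1,x0:x1].max(2)
    bg=cv2.GaussianBlur(cv2.morphologyEx(v,cv2.MORPH_CLOSE,np.ones((7,7))),(0,0),2)
    d=bg-v
    c0=np.array([.524,.2205])
    # radial subpixel: for each angle sample along world radius
    pts=[]
    for th in np.radians(np.arange(0,360,4)):
        rs=np.arange(.094,.113,.0004)
        px=np.array([proj(cam,[c0[0]+q*np.cos(th),c0[1]+q*np.sin(th),.083]) for q in rs]).astype(np.float32)
        s=cv2.remap(d,(px[:,0]-x0)[None],(px[:,1]-y0)[None],cv2.INTER_LINEAR)[0]
        s=np.clip(s-.3*s.max(),0,None)
        if s.max()<15: continue
        q=(s*rs).sum()/s.sum();pts.append(c0+q*np.array([np.cos(th),np.sin(th)]))
    pts=np.array(pts)
    o=least_squares(lambda v:np.hypot(pts[:,0]-v[0],pts[:,1]-v[1])-v[2],[*c0,.103],loss='soft_l1',f_scale=.0005)
    print(cam,len(pts),o.x.round(4),np.median(np.abs(o.fun)).round(5))
    b=a[:,:,0];g=a[:,:,1];rr=a[:,:,2]
    m=((rr-b>50)&(rr>1.5*g)).astype(np.uint8);n,l,stt,ce=cv2.connectedComponentsWithStats(m)
    for i in range(1,n):
        if x0-5<ce[i][0]<x1+5 and y0-5<ce[i][1]<y1+5 and stt[i,4]>5:
            for z in(.083,.11): 
                P=atz(cam,*ce[i],z)[:2];dd=P-o.x[:2];print(ce[i].round(1),stt[i,4],z,P.round(4),'r',np.hypot(*dd).round(4),'ang',np.degrees(np.arctan2(dd[1],dd[0])).round(1))
E
```

```text
Traceback (most recent call last):
  File "h.py", line 17, in proj
    p=viewer.camera_params(cam);K=np.array(p['intrinsics']);T=np.array(p['world_to_cam'])
ValueError: time passes only in moves, steps and waits
```

```bash
python3 - <<'E'
s=open('h.py').read()
s=s.replace("p=viewer.camera_params(cam)","p=cp(cam)").replace("def snap","_c={}\ndef cp(cam):\n    if cam not in _c: _c[cam]=viewer.camera_params(cam)\n    return _c[cam]\ndef snap",1)
s=s.replace("im=viewer.snapshot(n);","_c.pop(n,None); cp(n); im=viewer.snapshot(n);")
open('h.py','w').write(s)
E
cat > ring.py <<'E'
from h import *
from scipy.optimize import least_squares
for cam,roi in(('top',(125,190,225,290)),('scene',(270,105,365,175))):
    a=cv2.imread('pics/%s0.png'%cam).astype(np.float32)
    x0,y0,x1,y1=roi;v=a[y0:y1,x0:x1].max(2)
    bg=cv2.GaussianBlur(cv2.morphologyEx(v,cv2.MORPH_CLOSE,np.ones((7,7))),(0,0),2)
    d=bg-v
    c0=np.array([.524,.2205])
    pts=[]
    for th in np.radians(np.arange(0,360,4)):
        rs=np.arange(.094,.113,.0004)
        px=np.array([proj(cam,[c0[0]+q*np.cos(th),c0[1]+q*np.sin(th),.083]) for q in rs]).astype(np.float32)
        s=cv2.remap(d,(px[:,0]-x0)[None],(px[:,1]-y0)[None],cv2.INTER_LINEAR)[0]
        s=np.clip(s-.3*s.max(),0,None)
        if s.max()<15: continue
        q=(s*rs).sum()/s.sum();pts.append(c0+q*np.array([np.cos(th),np.sin(th)]))
    pts=np.array(pts)
    o=least_squares(lambda v:np.hypot(pts[:,0]-v[0],pts[:,1]-v[1])-v[2],[*c0,.103],loss='soft_l1',f_scale=.0005)
    print(cam,len(pts),o.x.round(4),np.median(np.abs(o.fun)).round(5))
    b=a[:,:,0];g=a[:,:,1];rr=a[:,:,2]
    m=((rr-b>50)&(rr>1.5*g)).astype(np.uint8);n,l,stt,ce=cv2.connectedComponentsWithStats(m)
    for i in range(1,n):
        if x0-5<ce[i][0]<x1+5 and y0-5<ce[i][1]<y1+5 and stt[i,4]>5:
            for z in(.083,.11): 
                P=atz(cam,*ce[i],z)[:2];dd=P-o.x[:2];print(ce[i].round(1),stt[i,4],z,P.round(4),'r',np.hypot(*dd).round(4),'ang',np.degrees(np.arctan2(dd[1],dd[0])).round(1))
E
python3 ring.py
```

```text
top 90 [0.5236 0.2218 0.1026] 0.00017
[134.9 231.3] 26 0.083 [0.544  0.3346] r 0.1146 ang 79.7
[134.9 231.3] 26 0.11 [0.5411 0.3254] r 0.1051 ang 80.4
[166.4 231.2] 18 0.083 [0.5448 0.2448] r 0.0313 ang 47.3
[166.4 231.2] 18 0.11 [0.5418 0.2376] r 0.0241 ang 40.8
scene 90 [0.5237 0.2217 0.1026] 0.00016
[345.3 118.5] 18 0.083 [0.5438 0.3353] r 0.1154 ang 80.0
[345.3 118.5] 18 0.11 [0.5563 0.3092] r 0.0934 ang 69.6
[326.8 132.9] 33 0.083 [0.5313 0.2546] r 0.0338 ang 77.0
[326.8 132.9] 33 0.11 [0.5442 0.2305] r 0.0222 ang 23.3
```

```bash
python3 - <<'E'
from h import *
st()
print('pred mark',proj('wrist',[.5236+.115*np.cos(np.radians(79.85)),.2218+.115*np.sin(np.radians(79.85)),.083]))
a=cv2.imread('pics/wrist14.png').astype(np.float32)
m=((a[:,:,2]-a[:,:,0]>50)&(a[:,:,2]>1.5*a[:,:,1])&(a[:,:,1]>40)).astype(np.uint8)
n,l,s,c=cv2.connectedComponentsWithStats(m)
for i in range(1,n):
    if s[i,4]>15: print(c[i],s[i])
# hub via top-of-deck corners; wheel by hough on wrist14
cv2.imwrite('pics/w14c.png',cv2.resize(cv2.imread('pics/wrist14.png')[80:250,110:450],None,fx=2.35,fy=2.35,interpolation=cv2.INTER_CUBIC))
E
```

```text
t 14.7 p [0.5251 0.2188 0.2327] ya -46.19 tilt 0.01 open 0.179 F [ 0.5  0.5 -4. ] M [-0.11  0.11 -0.01] q [-0.79  0.65  0.55  1.74 -0.43  0.87 -0.86]
pred mark [211.01385105  93.91905723]
[181.85321101  83.09174312] [169  72  27  23 109]
[210.35294118  94.21078431] [201  85  20  19 204]
[555.21276596 269.19148936] [551 265   8   9  47]
```

View pics/w14c.png

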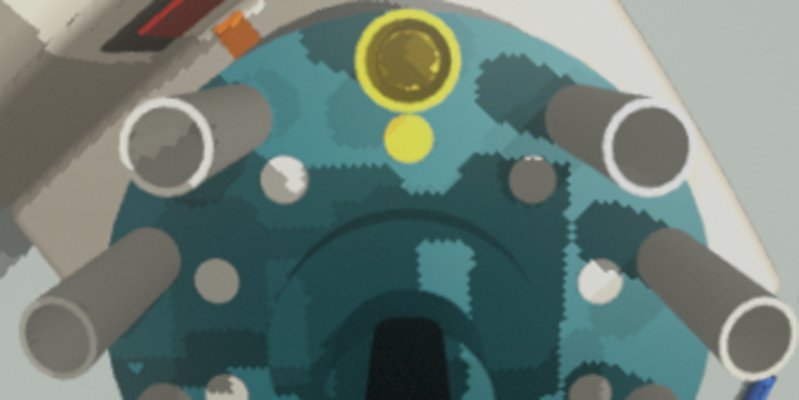

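```bash
python3 -m inch '[[0.95,[0.15,-0.36,0],-0.2],[0.95,[0.15,-0.36,1.5],-0.2],[0.95,[0.15,-0.36,3],-0.2],[0.95,[0.15,-0.36,3.8],-0.2],[0.95,[0.15,-0.36,3.8],-0.2],[0.95,[0.15,-0.36,3.8],-0.2]]' 40
python3 - <<'E'
from h import *
for n in('wrist','scene','top'):
  snap(n,n+'15')
a=cv2.imread('pics/scene15.png');cv2.imwrite('pics/s15.png',cv2.resize(a[50:190,245:405],None,fx=4.2,fy=4.2,interpolation=cv2.INTER_CUBIC))
a=cv2.imread('pics/top15.png');cv2.imwrite('pics/t15.png',cv2.resize(a[170:310,90:250],None,fx=4.2,fy=4.2,interpolation=cv2.INTER_CUBIC))
st()
E
```

```text
clock: 15.3
tool_pos: [0.5238, 0.2235, 0.1949]
eef_rot: [0.927, 0.375, 0.0, 0.0]
contact_force: [-0.3, -0.6, -3.5]
opening: 0.176
t 15.45 p [0.5241 0.2236 0.1952] ya -45.9 tilt 0.09 open 0.176 F [-0.1 -0.2 -3. ] M [ 0.    0.1  -0.03] q [-0.78  0.7   0.52  1.78 -0.46  0.79 -0.83]
```

View pics/s15.png

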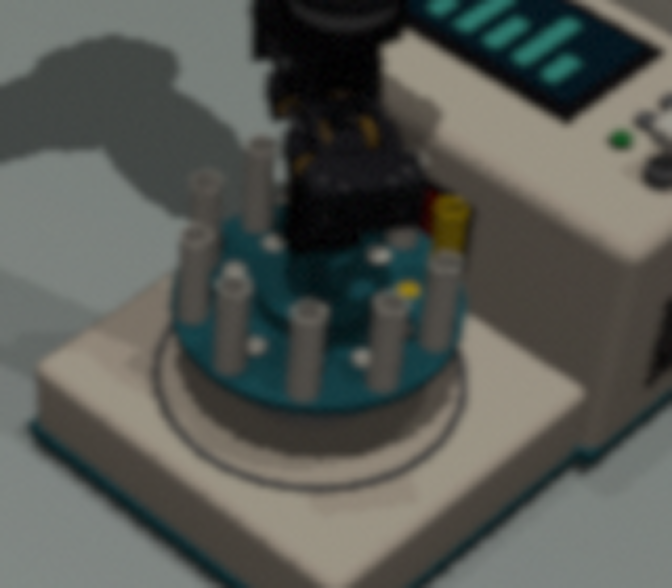

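View pics/t15.png

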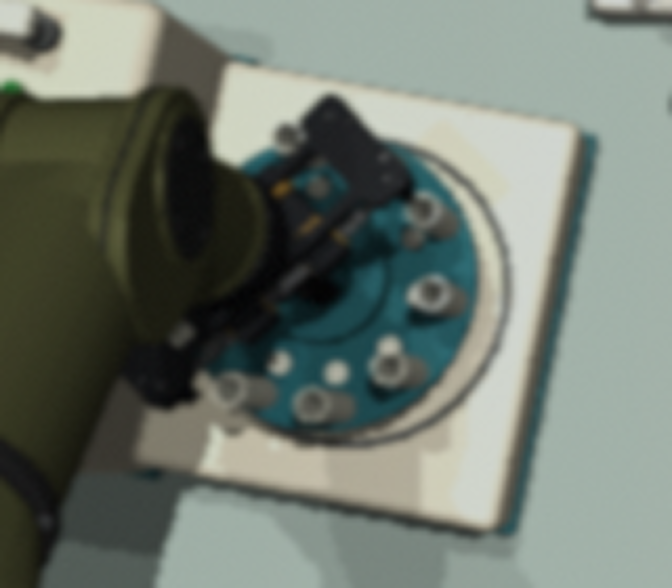

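```bash
cat > fit3.py <<'E'
from h import *
from scipy.optimize import least_squares
g=lambda l,ox,oy:[(ox+(u+.5)/4.2-.5,oy+(v+.5)/4.2-.5) for u,v in l]
def fit(sets,z0,fz=0):
    def f(v):
        res=[]
        for cam,px,ii in sets:
            for p,i in zip(px,ii):
                a=v[2]-i*np.radians(36);z=v[3] if fz else z0
                res+=list(proj(cam,[v[0]+.082*np.cos(a),v[1]+.082*np.sin(a),z])-p)
        return np.array(res)
    o=least_squares(f,[.525,.219,.77,z0]);return np.round(o.x[:2],4),round(np.degrees(o.x[2]),2),round(o.x[3],4),np.sqrt(np.mean(o.fun**2)).round(2)
E
python3 - <<'E'
from fit3 import *
S=g([(452,207),(445,262),(391,302),(309,312),(233,284),(195,234),(206,181),(264,147)],245,50)
T=g([(287,136),(425,210),(432,294),(390,369),(315,403),(233,390)],90,170)
sS=('scene',S,[0,1,2,3,4,5,6,7]);sT=('top',T,[1,3,4,5,6,7])
for q in([sS],[sT],[sS,sT]):print(fit(q,.219),fit(q,.219,1))
E
```

```text
(array([0.5254, 0.2211]), np.float64(43.87), np.float64(0.219), np.float64(0.32)) (array([0.5198, 0.231 ]), np.float64(43.91), np.float64(0.2086), np.float64(0.25))
(array([0.5234, 0.2212]), np.float64(44.33), np.float64(0.219), np.float64(0.32)) (array([0.524, 0.223]), np.float64(44.33), np.float64(0.2119), np.float64(0.29))
(array([0.5244, 0.2213]), np.float64(44.07), np.float64(0.219), np.float64(0.41)) (array([0.5241, 0.2221]), np.float64(44.15), np.float64(0.2172), np.float64(0.36))
```

```bash
python3 - <<'E'
import cv2
cv2.imwrite('pics/w15c.png',cv2.resize(cv2.imread('pics/wrist15.png')[80:250,110:450],None,fx=2.35,fy=2.35,interpolation=cv2.INTER_CUBIC))
E
```

```text
(no output)
```

View pics/w15c.png

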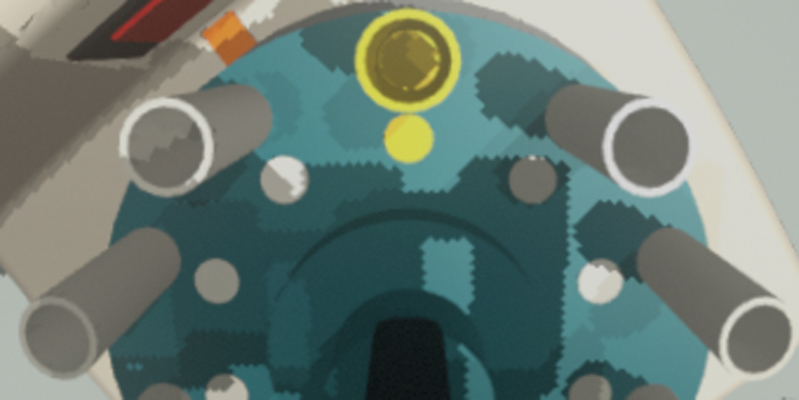

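```bash
python3 -m inch '[[0.95,[0,0,0.5],0],[0.95,[0,0,1.0],0],[0.95,[0,0,1.4],0],[0.95,[0,0,1.7],0],[0.95,[0,0,1.7],0]]' 40; python3 -c "
from h import *;st()"
```

```text
clock: 15.95
tool_pos: [0.5232, 0.2233, 0.1769]
eef_rot: [0.927, 0.375, -0.001, 0.0]
contact_force: [0.2, -0.4, -5.0]
opening: 0.18
t 15.95 p [0.5232 0.2233 0.1769] ya -45.9 tilt 0.06 open 0.18 F [ 0.2 -0.4 -5. ] M [-0.08  0.13 -0.03] q [-0.77  0.72  0.5   1.8  -0.48  0.75 -0.81]
```

```bash
python3 -m inch '[[0.95,[0,0,0.4],0],[0.95,[0,0,0.8],0],[0.95,[0,0,1.1],0],[0.95,[0,0,1.1],0]]' 40; python3 -c "
from h import *;st()"
```

```text
clock: 16.35
tool_pos: [0.5232, 0.2233, 0.166]
eef_rot: [0.927, 0.375, -0.0, 0.0]
contact_force: [1.2, -0.7, -4.2]
opening: 0.178
t 16.35 p [0.5232 0.2233 0.166 ] ya -45.89 tilt 0.05 open 0.178 F [ 1.2 -0.7 -4.2] M [-0.04  0.08 -0.02] q [-0.76  0.73  0.49  1.81 -0.49  0.72 -0.81]
```

On the spindle with hardly any side force. Now the key zone, in small steps.

```bash
python3 -m inch '[[0.95,[0,0,0.2],0],[0.95,[0,0,0.4],0],[0.95,[0,0,0.6],0],[0.95,[0,0,0.8],0],[0.95,[0,0,0.8],0]]' 40; python3 -c "
from h import *;st()"
```

```text
clock: 16.85
tool_pos: [0.5234, 0.2234, 0.1583]
eef_rot: [0.927, 0.375, -0.0, 0.0]
contact_force: [-0.2, 0.1, -3.9]
opening: 0.181
t 16.85 p [0.5234 0.2234 0.1583] ya -45.9 tilt 0.02 open 0.181 F [-0.2  0.1 -3.9] M [-0.14  0.18  0.06] q [-0.76  0.74  0.48  1.82 -0.5   0.71 -0.8 ]
```

```bash
python3 -m inch '[[0.95,[0,0,0.3],0],[0.95,[0,0,0.6],0],[0.95,[0,0,0.9],0],[0.95,[0,0,1.2],0],[0.95,[0,0,1.4],0],[0.95,[0,0,1.5],0],[0.95,[0,0,1.5],0]]' 40; python3 -c "
from h import *;st()"
```

```text
clock: 17.55
tool_pos: [0.5236, 0.2233, 0.1444]
eef_rot: [0.927, 0.375, 0.0, -0.0]
contact_force: [-2.2, -1.1, 4.7]
opening: 0.18
t 17.55 p [0.5236 0.2233 0.1444] ya -45.92 tilt 0.04 open 0.18 F [-2.2 -1.1  4.7] M [-0.17  0.65  0.06] q [-0.75  0.76  0.46  1.83 -0.51  0.67 -0.79]
```

```bash
python3 -m inch '[[0.95,[0,0,0.1],0],[0.95,[0,0,0.1],0]]' 40; python3 -c "
from h import *;st()"
python3 -m inch '[[0.7,[0,0,0],0],[0.7,[0,0,0],0],[0.7,[0,0,0],0],[0.7,[0,0,0],0]]' 40
python3 - <<'E'
from h import *
for n in('wrist','scene'): snap(n,n+'16')
a=cv2.imread('pics/scene16.png');cv2.imwrite('pics/s16.png',cv2.resize(a[50:190,245:405],None,fx=4.2,fy=4.2,interpolation=cv2.INTER_CUBIC))
st()
E
```

```text
clock: 17.75
tool_pos: [0.5236, 0.2233, 0.1444]
eef_rot: [0.927, 0.375, 0.0, -0.001]
contact_force: [-5.0, -2.2, 11.6]
opening: 0.178
t 17.75 p [0.5236 0.2233 0.1444] ya -45.92 tilt 0.08 open 0.178 F [-5.  -2.2 11.6] M [-0.27  1.09 -0.02] q [-0.75  0.76  0.46  1.83 -0.52  0.67 -0.79]
clock: 18.15
tool_pos: [0.5236, 0.2235, 0.1424]
eef_rot: [0.927, 0.375, 0.0, 0.0]
contact_force: [0.2, 0.4, -0.1]
opening: 0.304
t 18.25 p [0.5235 0.2235 0.1424] ya -45.89 tilt 0.0 open 0.299 F [-1.2 -0.1 -0. ] M [-0.04  0.16 -0.02] q [-0.75  0.76  0.46  1.83 -0.52  0.67 -0.79]
```

View pics/s16.png

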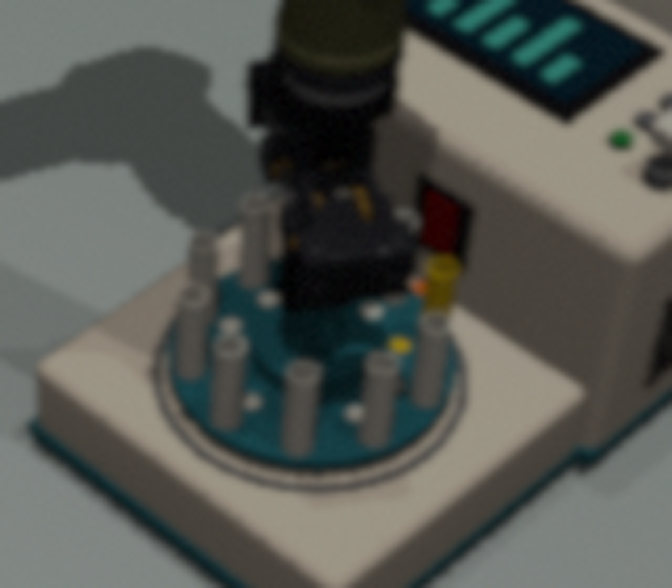

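View pics/wrist16.png

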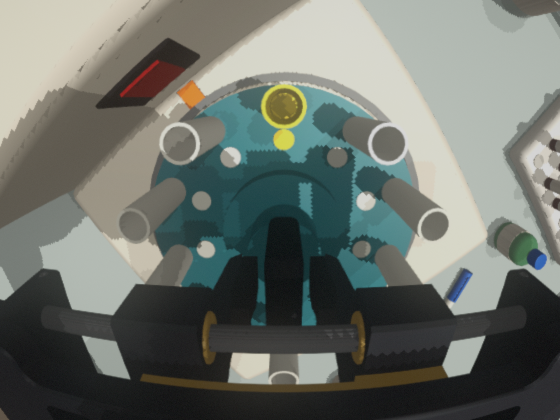

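```bash
python3 - <<'E'
from fit3 import *
S=g([(443,267),(432,325),(381,364),(303,374),(231,346),(194,298),(205,245),(257,204)],245,50)
s=('scene',S,list(range(8)))
print(fit([s],.167))
for z in(.167,.172,.177): # fixed centre residuals
    f=[proj('scene',[.5236+.082*np.cos(np.radians(43.85-36*i)),.2218+.082*np.sin(np.radians(43.85-36*i)),z])-p for i,p in enumerate(S)]
    print(z,np.mean(f,0),np.std(f,0))
E
```

```text
(array([0.5249, 0.2206]), np.float64(44.06), np.float64(0.167), np.float64(0.44))
0.167 [-0.17352929 -0.47553284] [0.47818728 0.389098  ]
0.172 [-0.06221423 -1.85060451] [0.53084831 0.3889354 ]
0.177 [ 0.04971662 -3.23325586] [0.58590604 0.38892275]
```

```bash
python3 -m inch '[[0.95,[0,0,0],0],[0.95,[0,0,0],0],[0.95,[0,0,0],0],[0.95,[0,0,0],0],[0.95,[0,0,0],-3],[0.95,[0,0,0],-6],[0.95,[0,0,0],-9],[0.95,[-0.02,0,0],-12],[0.95,[-0.02,0,0],-15],[0.95,[-0.03,0,0],-18],[0.95,[-0.03,0,0],-21],[0.95,[-0.04,-0.01,0],-24],[0.95,[-0.05,-0.01,0],-27],[0.95,[-0.05,-0.02,0],-30],[0.95,[-0.05,-0.02,0],-33],[0.95,[-0.05,-0.02,0],-36],[0.95,[-0.05,-0.02,0],-37],[0.95,[-0.05,-0.02,0],-37]]' 40
python3 - <<'E'
from h import *
st()
for n in('wrist','scene'): snap(n,n+'17')
a=cv2.imread('pics/scene17.png');cv2.imwrite('pics/s17.png',cv2.resize(a[50:190,245:405],None,fx=4.2,fy=4.2,interpolation=cv2.INTER_CUBIC))
E
```

```text
clock: 20.05
tool_pos: [0.5235, 0.223, 0.1425]
eef_rot: [0.76, 0.65, 0.0, 0.0]
contact_force: [1.9, -0.2, -2.9]
opening: 0.176
t 20.05 p [0.5235 0.223  0.1425] ya -8.95 tilt 0.04 open 0.176 F [ 1.9 -0.2 -2.9] M [-0.21 -0.34 -0.1 ] q [-0.64  0.73  0.27  1.82 -0.31  0.63 -0.34]
```

View pics/s17.png

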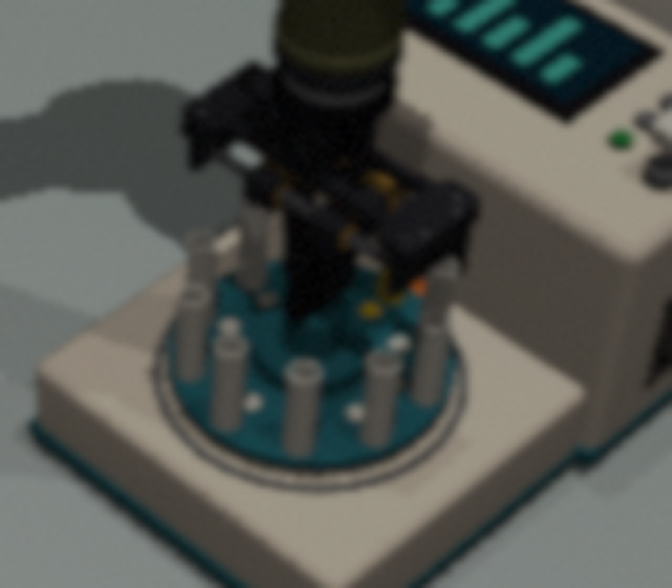

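View pics/wrist17.png

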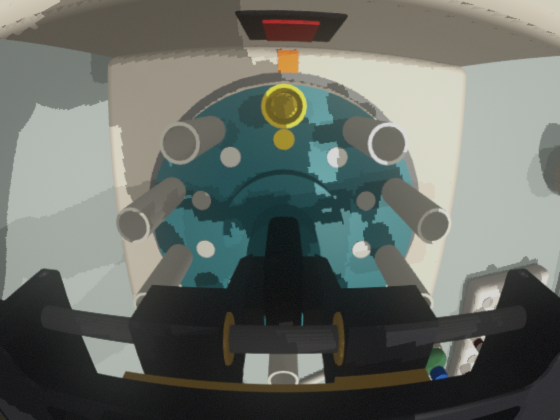

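```bash
python3 -m inch '[[0.7,[0,0,0],1],[0.6,[0,0,0],1],[0.5,[0,0,0],1],[0.5,[0,0,0],1],[0.5,[0,0,-1.5],1],[0.5,[0,0,-4],1],[0.5,[0,0,-8],1],[0.5,[0,0,-12],1],[0.5,[0,0,-14],1],[0.5,[-3,0,-15],1],[0.5,[-6,0,-15],1],[0.5,[-6,0,-15],1],[0.5,[-6,0,-15],1]]' 40
python3 - <<'E'
from h import *
st()
for n in('wrist','scene','top'): snap(n,n+'18')
a=cv2.imread('pics/scene18.png');cv2.imwrite('pics/s18.png',cv2.resize(a[50:190,245:405],None,fx=4.2,fy=4.2,interpolation=cv2.INTER_CUBIC))
st()
E
```

```text
clock: 21.45
tool_pos: [0.5136, 0.1637, 0.2927]
eef_rot: [0.766, 0.643, 0.0, -0.0]
contact_force: [-0.7, 0.1, -0.3]
opening: 0.498
t 21.45 p [0.5136 0.1637 0.2927] ya -9.97 tilt 0.04 open 0.498 F [-0.7  0.1 -0.3] M [-0.01  0.09 -0.03] q [-0.63  0.5   0.38  1.74 -0.22  0.94 -0.33]
t 21.6 p [0.5136 0.1653 0.2922] ya -9.79 tilt 0.05 open 0.498 F [ 0.2 -0.2 -1.5] M [-0.06  0.08  0.03] q [-0.63  0.5   0.38  1.74 -0.22  0.94 -0.33]
```

View pics/s18.png

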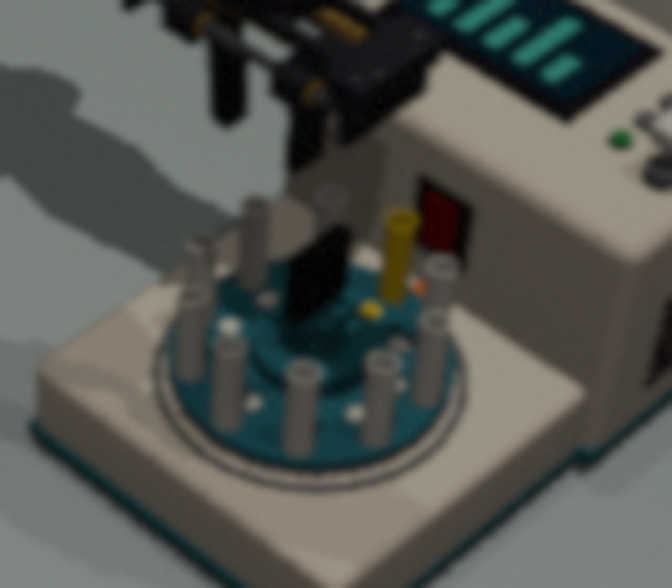

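View pics/wrist18.png

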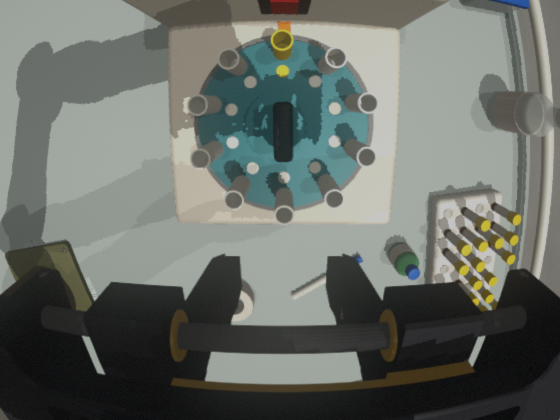

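View pics/scene18.png

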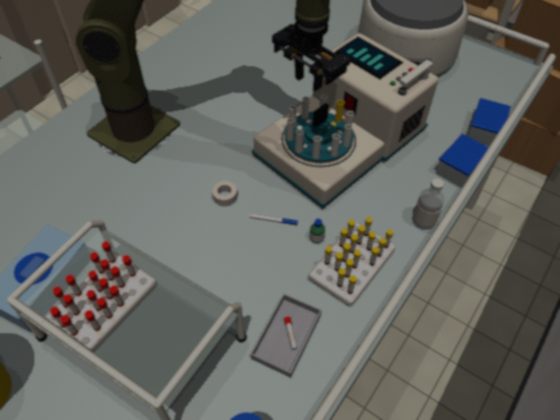

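Fit all sleeve tops once more: wrist picture shows yellow at (282,40), the mark right behind it, disc concentric on the deck; the other things are unmoved.

```bash
python3 - <<'E'
from fit3 import *
W=[(282,40),(335,58),(367,103),(367,157),(334,199),(284,214),(234,199),(200,158),(197,105),(229,59)]
print('wrist',fit([('wrist',W,range(10))],.167),fit([('wrist',W,range(10))],.167,1))
S=g([(403,219),(440,267),(434,321),(381,364),(304,374),(231,346),(192,298)],245,50)
print('scene',fit([('scene',S,range(7))],.167))
print('ref hub (.5236,.2218), reader 79.85');st()
E
```

```text
wrist (array([0.5227, 0.2245]), np.float64(80.81), np.float64(0.167), np.float64(0.73)) (array([0.5227, 0.2243]), np.float64(80.81), np.float64(0.1642), np.float64(0.48))
scene (array([0.5239, 0.2209]), np.float64(80.69), np.float64(0.167), np.float64(0.35))
ref hub (.5236,.2218), reader 79.85
t 21.6 p [0.5136 0.1653 0.2922] ya -9.79 tilt 0.05 open 0.498 F [ 0.2 -0.2 -1.5] M [-0.06  0.08  0.03] q [-0.63  0.5   0.38  1.74 -0.22  0.94 -0.33]
```

```bash
python3 - <<'E'
from h import *
r.finish_job()
E
```

```text
the job is handed in; nothing more can be done
```

I pulled the wheel out from under the shelf by one of its white sleeves and released it on the open bench, about 13 cm in front of the shelf edge. I then picked it up by its centre grip, set it on the spindle over the key, and turned the turntable one stop counter-clockwise. I released it, backed the arm away and handed the job in at about 21.6 s; no verdict came back.

**Last checks:**
- **Angle:** the yellow sleeve reads 80.7–80.8° against 79.9° for the reader, so it is about 0.9° past it. That is within the key's play and about 1 mm at the sleeve.
- **Height:** the last fit put the sleeve tops at 164 mm against an expected 167 mm, which is within its error, so the wheel is fully down. When I pressed it down, it met a firm stop at the expected height.
- **Centring:** the scene camera puts the wheel's axis about 1 mm from the spindle's. The wrist camera says about 3 mm, but its hand-picked points fit less well.
- **Other items:** the rest of the bench and shelf looked unmoved in the last pictures, but I didn't measure them.

**What disagreed or went wrong:**
- The gripper really sits about 36 mm further back along the tool than the reported position and `tcp_to_tips` imply. My first attempt to pinch the sleeve therefore closed on air above it. I measured the offset in the images and allowed for it afterwards.
- The networks' outlines were patchy, so I relied on my own fits to the pictures.

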